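Load the buyer's sample tray with flattened bottles and caps sorted by size

TASK

Pull the tray out of the grey crate and load the buyer's sample: lay the two flattened bottles flat and end to end along the long front trough, and set the blue caps lying on the table flat on the floor of the pockets, one cap to a pocket, wide caps in the row of wide pockets and narrow caps in the row of narrow pockets. When everything is in, push the tray fully home; leave the jug and the funnel where they stand.

Things in the scene. Friction and masses are not known exactly. Their poses are not given: they have to be found in the camera images.
- tray_handle (a point): middle of the tray's steel grip bar: round, 10 mm thick, 100 mm long, level along y, 50 mm in front of the tray's front lip (45 mm of air behind it), 80 mm above the table, nothing between. Axes of this and all tray points, which move with the tray: x into the crate (the way it closes), y to the left as seen from the robot, z up
- tray (a joint): how far the pull-out tray stands out of the grey crate: 0 = fully home, 0.20 m = at its outer stop; slides level along its -x axis with about 2 N of friction and stays where it is left. At the start 60 to 100 mm out
- crate: fixed grey crate, 286 mm wide, 235 deep, 116 high, open in front 46 to 107 mm above the table; origin on the table under the middle of its front edge, x into it, y left, z up. Its light grey tray: floor 55 mm above the table, front lip 6 mm thick and walls all 16 mm above that floor, 250 mm wide inside. Fully out, all compartments stand clear in front of the crate's top
- trough (a point): the long front compartment of the tray, right behind the lip: 72 mm (x) by 250 mm (y), room for two bottles end to end, bounded at the rear by a 5 mm wide, 10 mm high divider; this point is in its middle, 20 mm above the tray floor (where the middle of a bottle lying flat in it comes)
- wide_pocket0 (a point): left pocket of the row of wide pockets (middle of the tray): 60 by 60 mm square, 10 mm deep, 85 mm between pocket centres; this point is at its middle, 11 mm above its floor (where the centre of a seated cap comes)
- narrow_pocket0 (a point): left pocket of the row of narrow pockets (rear of the tray): 42 by 42 mm square, 10 mm deep, 85 mm between pocket centres; this point is at its middle, 11 mm above its floor; with the tray fully out it is 31 mm in front of the crate's front edge
- wide_pocket1 (a point): middle pocket of the row of wide pockets (middle of the tray): 60 by 60 mm square, 10 mm deep, 85 mm between pocket centres; this point is at its middle, 11 mm above its floor (where the centre of a seated cap comes)
- narrow_pocket1 (a point): middle pocket of the row of narrow pockets (rear of the tray): 42 by 42 mm square, 10 mm deep, 85 mm between pocket centres; this point is at its middle, 11 mm above its floor; with the tray fully out it is 31 mm in front of the crate's front edge
- wide_pocket2 (a point): right pocket of the row of wide pockets (middle of the tray): 60 by 60 mm square, 10 mm deep, 85 mm between pocket centres; this point is at its middle, 11 mm above its floor (where the centre of a seated cap comes)
- narrow_pocket2 (a point): right pocket of the row of narrow pockets (rear of the tray): 42 by 42 mm square, 10 mm deep, 85 mm between pocket centres; this point is at its middle, 11 mm above its floor; with the tray fully out it is 31 mm in front of the crate's front edge
- wide_cap0: wide blue screw cap (may be absent): solid disc 46 mm across, 22 mm high, 12 g; origin at its centre (11 mm above what it lies on), z along its axis; which face is up does not matter; starts lying flat on the table
- wide_cap1: wide blue screw cap (may be absent): solid disc 46 mm across, 22 mm high, 12 g; origin at its centre (11 mm above what it lies on), z along its axis; which face is up does not matter; starts lying flat on the table
- wide_cap2: wide blue screw cap (may be absent): solid disc 46 mm across, 22 mm high, 12 g; origin at its centre (11 mm above what it lies on), z along its axis; which face is up does not matter; starts lying flat on the table
- narrow_cap0: narrow blue screw cap (may be absent): solid disc 30 mm across, 22 mm high, 12 g, same colour and height as the wide ones; origin at its centre (11 mm above what it lies on), z along its axis; which face is up does not matter; starts lying flat on the table
- narrow_cap1: narrow blue screw cap (may be absent): solid disc 30 mm across, 22 mm high, 12 g, same colour and height as the wide ones; origin at its centre (11 mm above what it lies on), z along its axis; which face is up does not matter; starts lying flat on the table
- narrow_cap2: narrow blue screw cap (may be absent): solid disc 30 mm across, 22 mm high, 12 g, same colour and height as the wide ones; origin at its centre (11 mm above what it lies on), z along its axis; which face is up does not matter; starts lying flat on the table
- bottle0: flattened clear PET bottle lying flat on the table: 112 mm long, 60 wide at the base, 56 at the shoulder, 40 high, 30 g; pinched waist with a white paper band, 46 wide, 36 high, 40 long, to grip across; origin in the middle of the waist, 20 mm above what it lies on; x along the bottle to the neck (58 mm to its end; 54 mm the other way to the base), y across, z up
- bottle1: flattened clear PET bottle lying flat on the table: 112 mm long, 60 wide at the base, 56 at the shoulder, 40 high, 30 g; pinched waist with a white paper band, 46 wide, 36 high, 40 long, to grip across; origin in the middle of the waist, 20 mm above what it lies on; x along the bottle to the neck (58 mm to its end; 54 mm the other way to the base), y across, z up
- jug: bystander: green HDPE jug 130 x 170 mm, 265 mm high, origin under its middle; leave it alone
- funnel: bystander: stainless funnel standing mouth down, 120 mm across, 130 mm high, origin under its middle; leave it alone

How it is judged:
On the way, in this order (a step that is already met when the one before it is completed fails the run):
1. the tray is pulled out (more than 120 mm) (value of joint tray above 0.12 m), for 0.2 s.
2. with the tray still out (more than 50 mm), both bottles lie in the trough and every cap that is there in a pocket of its size (value of joint tray above 0.05 m and ((distance between wide_cap0 and wide_pocket0 below 0.014 m and angle between the z axis of wide_cap0 and the z axis of wide_pocket0, either way round below 0.15 rad) or (distance between wide_cap0 and wide_pocket1 below 0.014 m and angle between the z axis of wide_cap0 and the z axis of wide_pocket1, either way round below 0.15 rad) or (distance between wide_cap0 and wide_pocket2 below 0.014 m and angle between the z axis of wide_cap0 and the z axis of wide_pocket2, either way round below 0.15 rad)) and ((distance between wide_cap1 and wide_pocket0 below 0.014 m and angle between the z axis of wide_cap1 and the z axis of wide_pocket0, either way round below 0.15 rad) or (distance between wide_cap1 and wide_pocket1 below 0.014 m and angle between the z axis of wide_cap1 and the z axis of wide_pocket1, either way round below 0.15 rad) or (distance between wide_cap1 and wide_pocket2 below 0.014 m and angle between the z axis of wide_cap1 and the z axis of wide_pocket2, either way round below 0.15 rad)) and ((distance between wide_cap2 and wide_pocket0 below 0.014 m and angle between the z axis of wide_cap2 and the z axis of wide_pocket0, either way round below 0.15 rad) or (distance between wide_cap2 and wide_pocket1 below 0.014 m and angle between the z axis of wide_cap2 and the z axis of wide_pocket1, either way round below 0.15 rad) or (distance between wide_cap2 and wide_pocket2 below 0.014 m and angle between the z axis of wide_cap2 and the z axis of wide_pocket2, either way round below 0.15 rad)) and ((distance between narrow_cap0 and narrow_pocket0 below 0.012 m and angle between the z axis of narrow_cap0 and the z axis of narrow_pocket0, either way round below 0.15 rad) or (distance between narrow_cap0 and narrow_pocket1 below 0.012 m and angle between the z axis of narrow_cap0 and the z axis of narrow_pocket1, either way round below 0.15 rad) or (distance between narrow_cap0 and narrow_pocket2 below 0.012 m and angle between the z axis of narrow_cap0 and the z axis of narrow_pocket2, either way round below 0.15 rad)) and ((distance between narrow_cap1 and narrow_pocket0 below 0.012 m and angle between the z axis of narrow_cap1 and the z axis of narrow_pocket0, either way round below 0.15 rad) or (distance between narrow_cap1 and narrow_pocket1 below 0.012 m and angle between the z axis of narrow_cap1 and the z axis of narrow_pocket1, either way round below 0.15 rad) or (distance between narrow_cap1 and narrow_pocket2 below 0.012 m and angle between the z axis of narrow_cap1 and the z axis of narrow_pocket2, either way round below 0.15 rad)) and ((distance between narrow_cap2 and narrow_pocket0 below 0.012 m and angle between the z axis of narrow_cap2 and the z axis of narrow_pocket0, either way round below 0.15 rad) or (distance between narrow_cap2 and narrow_pocket1 below 0.012 m and angle between the z axis of narrow_cap2 and the z axis of narrow_pocket1, either way round below 0.15 rad) or (distance between narrow_cap2 and narrow_pocket2 below 0.012 m and angle between the z axis of narrow_cap2 and the z axis of narrow_pocket2, either way round below 0.15 rad)) and x of bottle0 in the frame of trough between -0.012 and 0.012 m and y of bottle0 in the frame of trough between -0.075 and 0.075 m and z of bottle0 in the frame of trough between -0.006 and 0.006 m and angle between the x axis of each of bottle0, bottle1 and the y axis of trough, either way round below 0.15 rad and x of bottle1 in the frame of trough between -0.012 and 0.012 m and y of bottle1 in the frame of trough between -0.075 and 0.075 m and z of bottle1 in the frame of trough between -0.006 and 0.006 m), for 0.1 s.
At the end, for the whole second after the job is handed in: Tray home (within 8 mm). Each cap present lies flat (0.15 rad) in a pocket of its size, centre within 14 mm (wide) or 12 mm (narrow) of the pocket's point. Bottles flat in the trough (within 12 mm across, 75 mm along, 6 mm in height, 0.15 rad of its length). All at rest (value of joint tray below 0.008 m and ((distance between wide_cap0 and wide_pocket0 below 0.014 m and angle between the z axis of wide_cap0 and the z axis of wide_pocket0, either way round below 0.15 rad) or (distance between wide_cap0 and wide_pocket1 below 0.014 m and angle between the z axis of wide_cap0 and the z axis of wide_pocket1, either way round below 0.15 rad) or (distance between wide_cap0 and wide_pocket2 below 0.014 m and angle between the z axis of wide_cap0 and the z axis of wide_pocket2, either way round below 0.15 rad)) and ((distance between wide_cap1 and wide_pocket0 below 0.014 m and angle between the z axis of wide_cap1 and the z axis of wide_pocket0, either way round below 0.15 rad) or (distance between wide_cap1 and wide_pocket1 below 0.014 m and angle between the z axis of wide_cap1 and the z axis of wide_pocket1, either way round below 0.15 rad) or (distance between wide_cap1 and wide_pocket2 below 0.014 m and angle between the z axis of wide_cap1 and the z axis of wide_pocket2, either way round below 0.15 rad)) and ((distance between wide_cap2 and wide_pocket0 below 0.014 m and angle between the z axis of wide_cap2 and the z axis of wide_pocket0, either way round below 0.15 rad) or (distance between wide_cap2 and wide_pocket1 below 0.014 m and angle between the z axis of wide_cap2 and the z axis of wide_pocket1, either way round below 0.15 rad) or (distance between wide_cap2 and wide_pocket2 below 0.014 m and angle between the z axis of wide_cap2 and the z axis of wide_pocket2, either way round below 0.15 rad)) and ((distance between narrow_cap0 and narrow_pocket0 below 0.012 m and angle between the z axis of narrow_cap0 and the z axis of narrow_pocket0, either way round below 0.15 rad) or (distance between narrow_cap0 and narrow_pocket1 below 0.012 m and angle between the z axis of narrow_cap0 and the z axis of narrow_pocket1, either way round below 0.15 rad) or (distance between narrow_cap0 and narrow_pocket2 below 0.012 m and angle between the z axis of narrow_cap0 and the z axis of narrow_pocket2, either way round below 0.15 rad)) and ((distance between narrow_cap1 and narrow_pocket0 below 0.012 m and angle between the z axis of narrow_cap1 and the z axis of narrow_pocket0, either way round below 0.15 rad) or (distance between narrow_cap1 and narrow_pocket1 below 0.012 m and angle between the z axis of narrow_cap1 and the z axis of narrow_pocket1, either way round below 0.15 rad) or (distance between narrow_cap1 and narrow_pocket2 below 0.012 m and angle between the z axis of narrow_cap1 and the z axis of narrow_pocket2, either way round below 0.15 rad)) and ((distance between narrow_cap2 and narrow_pocket0 below 0.012 m and angle between the z axis of narrow_cap2 and the z axis of narrow_pocket0, either way round below 0.15 rad) or (distance between narrow_cap2 and narrow_pocket1 below 0.012 m and angle between the z axis of narrow_cap2 and the z axis of narrow_pocket1, either way round below 0.15 rad) or (distance between narrow_cap2 and narrow_pocket2 below 0.012 m and angle between the z axis of narrow_cap2 and the z axis of narrow_pocket2, either way round below 0.15 rad)) and x of bottle0 in the frame of trough between -0.012 and 0.012 m and y of bottle0 in the frame of trough between -0.075 and 0.075 m and z of bottle0 in the frame of trough between -0.006 and 0.006 m and angle between the x axis of each of bottle0, bottle1 and the y axis of trough, either way round below 0.15 rad and x of bottle1 in the frame of trough between -0.012 and 0.012 m and y of bottle1 in the frame of trough between -0.075 and 0.075 m and z of bottle1 in the frame of trough between -0.006 and 0.006 m and linear speed of each of wide_cap0, wide_cap1, wide_cap2, narrow_cap0, narrow_cap1, narrow_cap2, bottle0, bottle1 below 0.02 m/s); the robot touches nothing.
It fails at once if the jug is moved more than 30 mm (distance of jug from where it was at the start of the episode above 0.03 m).
It fails at once if the funnel is moved more than 30 mm (distance of funnel from where it was at the start of the episode above 0.03 m).
Of wide_cap0, wide_cap1, wide_cap2, narrow_cap0, narrow_cap1, narrow_cap2 only 4 to 6 are there at a start; the rules pass over those that are not, and their reading is None.
At some moment in a run one of wide_cap0, wide_cap1, wide_cap2, narrow_cap0, narrow_cap1, narrow_cap2, bottle0, bottle1 may be knocked a few centimetres aside while the robot is not near it.
Once in a run the grip may slacken for a moment while it holds something.
It also fails if it takes over 208 s, if anything falls off the work surface, if the arm or the gripper's body presses on something with over 40 N, if the wrist force passes 120 N, or if a joint passes its speed limit or range.

ROBOT

A 6-joint arm with a two-finger parallel gripper is mounted at the origin on the work surface. World frame = base frame: x ahead of the robot, y to its left, z up, the work surface at z = 0. Lengths are in m, angles in rad, forces in N, time in s.
With the tool pointing down it reaches from about 0.25 to 0.725 m from the base axis. Payload 4 kg.
Tool frame: the origin (TCP) lies on the centre line of the jaws, within the pads' length; the fingertips stand 22 mm ahead of it and the grasp point (between the pads) lies 3 mm ahead of it (bot.tip_reach is the distance from the TCP to the fingertips, in m); z points along the fingers, y is the line along which they close (so a half turn about z gives the same grasp; the last joint's range is limited). The gripper opens to 85 mm and grips with 20 to 120 N. Pads are 22 mm wide; open, the fingers measure 114 mm over their backs; the gripper's body (76 mm by 85 mm) begins 54 mm behind the grasp point. The pads swing forward as they close: fully open they stand 13 mm farther back than shut.
Start: joints at [1.202, 0.241, 0.005, 1.335, 0, 1.571], TCP at [0.18, 0.466, 0.253] pointing down, gripper open.
Joint ranges: [-2.72, 2.72], [-1.05, 1.87], [-1.09, 1.28], [-1.99, 2.15], [-1.42, 1.44], [-3.14, 3.14]. Speed limits (rad/s): [2.79, 2.79, 3.14, 3.14, 3.14, 3.14].

INTERFACE

Orientations are given as a unit quaternion [x, y, z, w].
In Python, from workcell import bot gives the robot as it stands. The module is installed in compiled form; this text tells all that it offers.
- The arm moves only by the tool apply_moves, never from a script. Its argument "commands" is a list of rows, each a list of 4 numbers: the shift along the tool's x, y, z scaled (see below), then the turn about the tool's z scaled (see below). In form: [[tx, ty, tz, roll], ...]. A call has exactly 5 rows; each row shifts and turns the commanded pose from where the row before left it, along the tool's axes as they then stand; what a row does not reach is not made up. The controller multiplies each number of a shift by 20 mm and each number of a turn by 60 degrees. A row lasts 1/12 s, in which the tool goes at most 41.7 mm and 7.16 degrees, less where a joint would pass 70% of its speed; a pose out of reach is approached as far as the arm can. A call with a number of a shift or a turn outside -1 to 1 is refused whole. A call with a gripper value outside its range is refused whole. "claw" is the closure, from 0 (fully open) to 1 (shut), set as the call begins (left out, the last holds). The fingers move at their own pace and stop on an object; the grip force is fixed at half the most. Time passes only in rows, so rows that do not move let the fingers close, or fill a call up. It gives the time, the measured TCP pose, the force, the opening and the grip force at its end, in the units of the state.
- bot.get_obs(): the state, without advancing time (a new reading comes with each control period).
- bot.camera(name): name is "scene" or "top" or "wrist"; returns a dict with "image" (480x640x3 uint8, blue, green, red), "camera_matrix" (3x3 intrinsics, pixels), "k1" (the pictures are not rectified: a ray, as slopes to the right and down, at radius r is drawn at 1 + k1 r^2 times it, then the intrinsics apply), "R" (3x3) and "t" (3): a world point X has camera coordinates R X + t. Camera axes: x right, y down, z forward; pixel columns grow to the right and rows downward; lengths in m; the calibration is good to about 2 mm. A picture is of the moment at which its call begins. There is no depth.
- bot.job_done(): hands the job in; it is judged then, once.
The state is a dict: "clock": time; "joint_pos": joint angles; "joint_vel": joint speeds; "tau": joint torques, N m; "eef_pos": TCP position; "tool_rot": TCP orientation; "ft_force": force on the tool from outside, world axes, zero at the start; "ft_torque": the same for the moment, N m; "grip_width": finger opening in m; "grasp_force": force on a finger pad.
Only numpy, scipy, OpenCV 4.12 (cv2) and the standard library are available. Lean on these libraries where they do the work, as an engineer would, in place of code of your own. Each camera call takes 0.05 s, during which the arm holds its last target. There are 200 camera calls.

## Working session

There is one attempt and no reset: what is moved stays moved. The work goes in short steps, Python scripts to look and compute and a tool call to move; the robot and the scene stay as the last step left them, time stands still between calls to the robot, and variables do not carry over. Pictures are saved under pics/ and viewed, at most 14 in all, crops included, and the job is handed in when it is done.

Besides the shell and the picture viewer there is one more tool, called as a command line: name --pt "numbers of a row" for each row, then --argument value for the rest. apply_moves: Moves the arm, as the interface text tells. Shifts and turns lie within -1 to 1; 1 stands for 20 mm of shift or 60 degrees of turn. Its arguments: {"type":"object","properties":{"commands":{"type":"array","items":{"type":"array","items":{"type":"number","minimum":-1,"maximum":1}}},"claw":{"type":"number"}},"required":["commands"]}

```bash
mkdir -p pics
cat > h.py <<'E'
import numpy as np, cv2
from workcell import bot
def cam(n,save=None):
    c=bot.camera(n)
    if save: cv2.imwrite('pics/'+save,c['image'])
    return c
def ray(c,u,v):
    K=c['camera_matrix']; d=np.array([(u-K[0,2])/K[0,0],(v-K[1,2])/K[1,1]]); s=d.copy()
    for _ in range(20): s=d/(1+c['k1']*(s@s))
    R=np.array(c['R']); return -R.T@np.array(c['t']), R.T@np.array([s[0],s[1],1])
def pt(c,u,v,z):
    o,d=ray(c,u,v); return o+d*(z-o[2])/d[2]
def proj(c,X):
    p=np.array(c['R'])@np.array(X)+c['t']; s=p[:2]/p[2]; s=s*(1+c['k1']*(s@s)); K=c['camera_matrix']
    return np.array([K[0,0]*s[0]+K[0,2],K[1,1]*s[1]+K[1,2]])
def caps(c,zt=0.022):
    "blue blobs -> (centre,size) by top plane"
    h=cv2.cvtColor(c['image'],cv2.COLOR_BGR2HSV); m=cv2.inRange(h,(100,110,50),(130,255,255))
    n,_,st,ce=cv2.connectedComponentsWithStats(m)
    return [(ce[i].round(1),st[i],pt(c,*ce[i],zt/2+.003)) for i in range(1,n) if st[i,4]>60]
E
python3 - <<'E'
from h import *
np.set_printoptions(precision=4,suppress=True)
for n in('top','scene'):
    c=cam(n,n+'0.png'); print(n,c['camera_matrix'].tolist(),c['k1'],-np.array(c['R']).T@c['t'],np.array(c['R']).tolist())
    for q in caps(c): print(*q)
o=bot.get_obs();print(o['clock'],o['eef_pos'],o['tool_rot'],o['grip_width'],bot.tip_reach)
E
```

```text
top [[599.4659479425445, 0.0, 313.038372397814], [0.0, 599.4659479425445, 232.564135423044], [0.0, 0.0, 1.0]] -0.12273451066607838 [ 0.2914 -0.0298  1.8457] [[0.016246265601891748, -0.9998679270853519, 0.0004327124153410993], [-0.9880292833673024, -0.016120302764540243, -0.15342187278049563], [0.15340858536173194, 0.002064999956697985, -0.9881606861803861]]
[124.6 180.6] [  88  149   76   65 4171] [0.7331 0.5752 0.014 ]
[355.  249.5] [348 243  15  14 165] [ 0.5249 -0.156   0.014 ]
[388.6 250.6] [384 246  10  10  73] [ 0.5232 -0.26    0.014 ]
[419.5 251.6] [415 247  10  10  74] [ 0.5215 -0.3558  0.014 ]
[355.8 280.4] [349 273  15  15 170] [ 0.4297 -0.1592  0.014 ]
[389.1 279.7] [382 273  15  15 174] [ 0.4334 -0.2612  0.014 ]
[417.6 279.7] [413 275  10  10  74] [ 0.4346 -0.3493  0.014 ]
[612.9 377.5] [ 581  319   59  127 6201] [ 0.1357 -0.964   0.014 ]
scene [[549.753196592515, 0.0, 322.66382666742714], [0.0, 549.753196592515, 238.15775414081327], [0.0, 0.0, 1.0]] 0.01188249261291577 [1.0668 0.5095 1.2041] [[-0.739674124454673, 0.6727977226364876, 0.015013794569289187], [0.5635511245162867, 0.631453862038315, -0.5326125704236856], [-0.3678210429932489, -0.38549869588891306, -0.8462259957005022]]
[204.1  34.2] [ 145    0  118   83 5973] [ 0.3057 -0.8845  0.014 ]
[277.6 145.2] [273 140  10  12 100] [ 0.4343 -0.3505  0.014 ]
[252.2 159.4] [247 154  11  12 104] [ 0.5215 -0.3573  0.014 ]
[298.3 162.7] [290 155  17  17 216] [ 0.4326 -0.2626  0.014 ]
[273.4 179.6] [268 174  11  13 107] [ 0.5228 -0.2626  0.014 ]
[323.8 183.6] [316 176  16  17 223] [ 0.4289 -0.1608  0.014 ]
[298.2 203. ] [290 195  17  18 241] [ 0.5238 -0.1579  0.014 ]
[462.  445.9] [ 394  388  144   92 8073] [0.6762 0.5353 0.014 ]
0.1 [0.1801 0.4659 0.2525] [ 0.1834  0.983  -0.0009 -0.0002] 0.08551808156444143 0.022
```

View pics/top0.png

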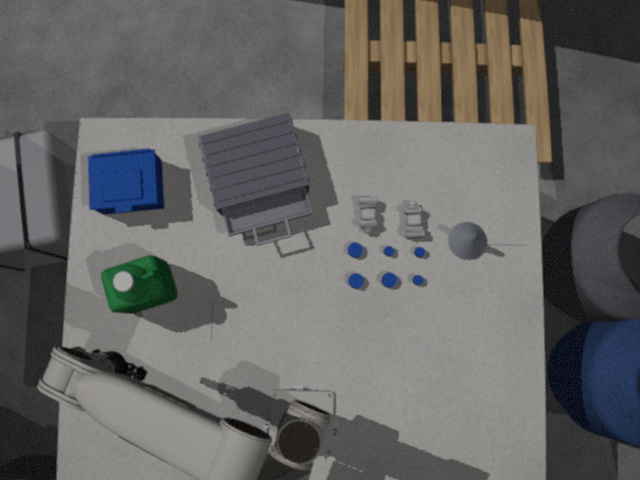

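View pics/scene0.png

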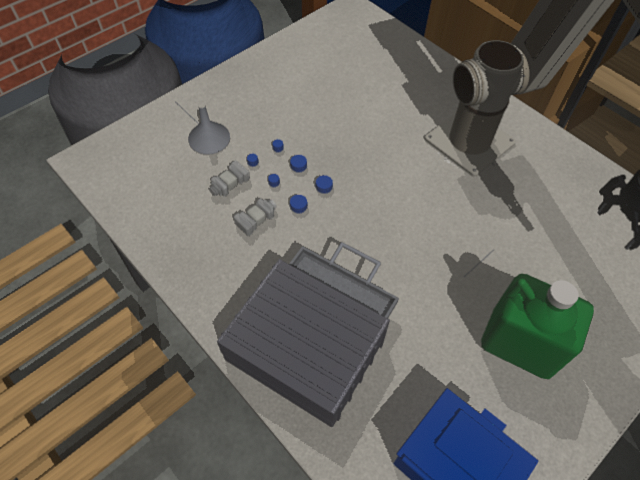

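The top view shows the crate at (200–310, 115–235), with the handle near (272, 240). Bottles are at (367, 214) and (413, 221). There are six caps: wide at (355, 250), (356, 280) and (389, 280), and narrow at (389, 251), (420, 252) and (418, 280). The scene view confirms this.

Run:
```python
from h import *
a=cv2.imread('pics/top0.png'); s=cv2.imread('pics/scene0.png')
L=cv2.resize(a[110:260,195:325],None,fx=4,fy=4,interpolation=cv2.INTER_CUBIC)
B=cv2.resize(a[190:240,350:430],(280,175),interpolation=cv2.INTER_CUBIC)
S=cv2.resize(s[155:240,205:285],(280,298),interpolation=cv2.INTER_CUBIC)
o=np.zeros((600,800,3),np.uint8);o[:,:520]=L;o[:175,520:]=B;o[180:478,520:]=S
cv2.imwrite('pics/z1.png',o)
cv2.imwrite('pics/z2.png',cv2.resize(s[230:420,210:410],None,fx=3,fy=3,interpolation=cv2.INTER_CUBIC))
```

```text
(no output)
```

View pics/z1.png

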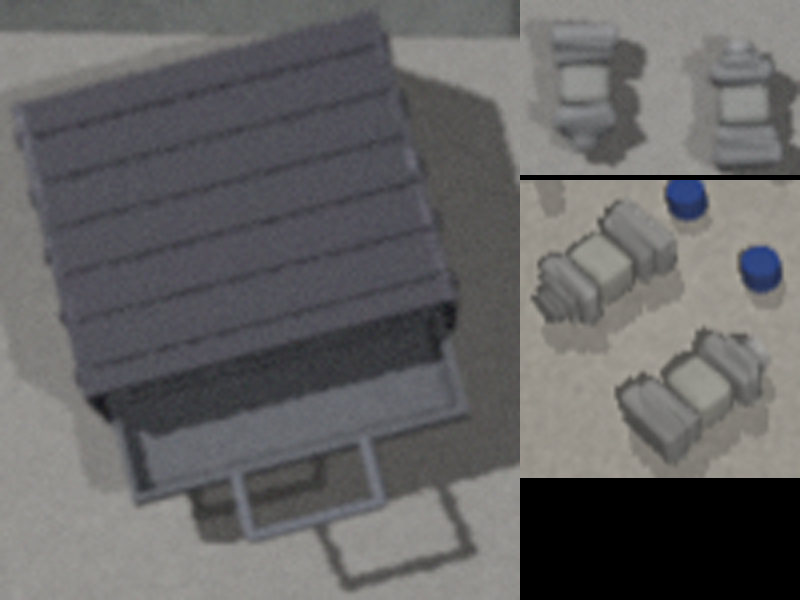

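View pics/z2.png

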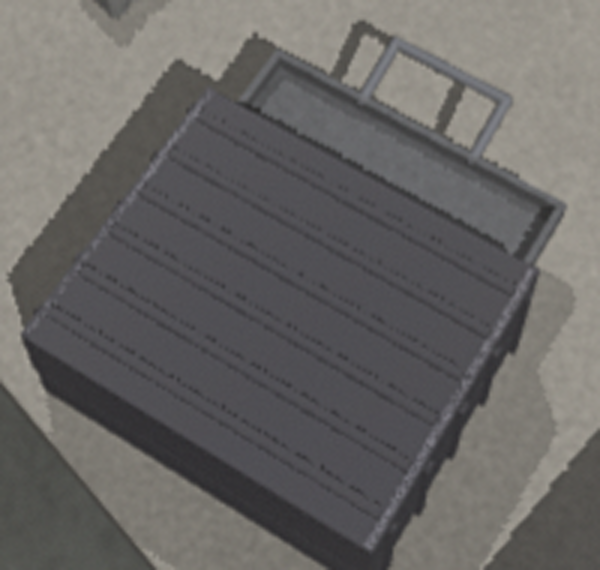

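The zooms show the crate's top corners, the lip corners and the handle bar ends clearly. The left bottle's waist is near (584, 83) in z1 with its neck toward the robot. The right one's waist is near (743, 103) with its neck away from the robot.

```bash
cat >> h.py <<'E'
np.set_printoptions(precision=4,suppress=True)
E
python3 - <<'E'
from h import *
from scipy.optimize import least_squares
T=bot.camera('top');S=bot.camera('scene')
t=lambda x,y:(195+(x+.5)/4-.5,110+(y+.5)/4-.5)
s=lambda x,y:(210+(x+.5)/3-.5,230+(y+.5)/3-.5)
# model pts in crate frame: (x,y,z,moves)
M={'fl':(0,.143,.116,0),'fr':(0,-.143,.116,0),'br':(.235,-.143,.116,0),'bl':(.235,.143,.116,0)}
ob=[(T,t(92,393),'fl'),(T,t(457,296),'fr'),(T,t(380,12),'br'),(T,t(18,105),'bl'),
(S,s(207,93),'fr'),(S,s(533,270),'fl'),(S,s(25,335),'br'),(S,s(372,550),'bl')]
# handle mid: q out, narrow pocket x=-0.031 at q=.2
def w(p,X): c,sn=np.cos(p[2]),np.sin(p[2]); return [p[0]+c*X[0]-sn*X[1],p[1]+sn*X[0]+c*X[1],X[2]]
f=lambda p:np.concatenate([proj(c,w(p,M[k]))-uv for c,uv,k in ob])
r=least_squares(f,[.65,.0,.2]);p=r.x;print('crate',p,np.degrees(p[2]),'res',r.fun.round(1))
R=np.array([[np.cos(p[2]),np.sin(p[2])],[-np.sin(p[2]),np.cos(p[2])]])
for n,c,a,b,z in[('lip T',T,t(137,502),t(468,412),.071),('lip S',S,s(563,207),s(277,53),.071),('h T',T,t(250,534),t(379,503),.08),('h S',S,s(508,101),s(397,43),.08)]:
    A,B=pt(c,*a,z),pt(c,*b,z); print(n,A[:2],B[:2],'crate frame',R@(A[:2]-p[:2]),R@(B[:2]-p[:2]))
u=lambda x,y:(350+(x-520+.5)/3.5-.5,190+(y+.5)/3.5-.5)
v=lambda x,y:(205+(x-520+.5)/3.5-.5,155+(y-180+.5)/3.5-.5)
print('b0',pt(T,*u(584,83),.036),pt(S,*v(699,385),.036))
print('b1',pt(T,*u(743,103),.036),pt(S,*v(601,262),.036))
E
```

```text
crate [0.6653 0.1233 0.2866] 16.42044419803638 res [-1.4  1.3  0.8  0.2 -0.6 -1.5 -1.4 -0.2 -0.4 -2.6  2.  -0.7 -2.5 -0.2
 -0.2  1.1]
lip T [0.555  0.2263] [ 0.6276 -0.0208] crate frame [-0.0767  0.1301] [-0.0769 -0.1275]
lip S [0.5569 0.2275] [ 0.629  -0.0205] crate frame [-0.0745  0.1306] [-0.0755 -0.1277]
h T [0.531  0.1397] [0.5559 0.0442] crate frame [-0.1242  0.0538] [-0.1273 -0.0448]
h S [0.5264 0.1374] [0.5547 0.0406] crate frame [-0.1292  0.0528] [-0.1295 -0.048 ]
b0 [ 0.6348 -0.1937  0.036 ] [ 0.6366 -0.1937  0.036 ]
b1 [ 0.6194 -0.334   0.036 ] [ 0.6209 -0.3335  0.036 ]
```

apply_moves --pt "0 0 0 0.11" --pt "0 0 0 0.11" --pt "0 0 0 0.11" --pt "0 0 0 0.11" --pt "0 0 0 0.11" --claw 0.5

```text
clock: 0.62
eef_pos: [0.1802, 0.4662, 0.253]
tool_rot: [0.458, 0.889, -0.0, 0.0]
ft_force: [0.1, 0.1, -0.1]
grip_width: 0.0426
grasp_force: 0.0
```

apply_moves --pt "0 0 0 0.11" --pt "0 0 0 0.11" --pt "0 0 0 0.11" --pt "0 0 0 0" --pt "0 0 0 0"

```text
clock: 1.03
eef_pos: [0.1802, 0.4663, 0.2531]
tool_rot: [0.6, 0.8, -0.0, 0.0]
ft_force: [-0.2, -1.0, -0.6]
grip_width: 0.0427
grasp_force: 0.0
```

```bash
cat >> h.py <<'E'
CR=[0.6653,0.1233,0.2866]; Y0=0.002
def tray(x,y,q=None):
    "tray-lip-based coordinates (x behind lip's outer face, y left) -> world"
    X,Y=x-q,y+Y0; c,s=np.cos(CR[2]),np.sin(CR[2]); return np.array([CR[0]+c*X-s*Y,CR[1]+s*X+c*Y])
def plan(x,y,z,yaw=None):
    "shift in tool units (20 mm) from here, then turn in rows-of-6deg (0.1)"
    from scipy.spatial.transform import Rotation as Ro
    o=bot.get_obs(); R=Ro.from_quat(o['tool_rot']).as_matrix()
    d=R.T@(np.array([x,y,z])-o['eef_pos'])/.02
    ya=np.degrees(np.arctan2(R[1,1],R[0,1])); tr=None if yaw is None else (ya-yaw)
    if tr is not None: tr=(tr+90)%180-90
    print('pos',np.array(o['eef_pos']),'yaw',round(ya,1),'shift',d.round(2),'turn/60',None if tr is None else round(tr/60,3),'j',np.array(o['joint_pos']).round(2),'w',round(o['grip_width'],4),'F',np.array(o['ft_force']).round(1),'t',round(o['clock'],1), 'axz',R[:,2].round(3))
E
python3 -c "
from h import *
plan(.543,.0895,.25,16.4)"
```

```text
pos [0.1802 0.4663 0.2531] yaw 16.2 shift [-23.16  12.15   0.16] turn/60 -0.003 j [1.2  0.24 0.   1.34 0.   2.49] w 0.0427 F [-0.2 -1.  -0.6] t 1.0 axz [-0. -0. -1.]
```

apply_moves --pt "-1 0.2 0 0" --pt "-1 0.2 0 0" --pt "-1 0.2 0 0" --pt "-1 0.2 0 0" --pt "-1 0.2 0 0"

```text
clock: 1.45
eef_pos: [0.2274, 0.3749, 0.2532]
tool_rot: [0.6, 0.8, -0.0, 0.0]
ft_force: [-0.1, 0.5, 0.5]
grip_width: 0.0428
grasp_force: 0.0
```

apply_moves --pt "-1 0.4 0 0" --pt "-1 0.4 0 0" --pt "-1 0.4 0 0" --pt "-1 0.4 0 0" --pt "-1 0.4 0 0"

```text
clock: 1.87
eef_pos: [0.2937, 0.2899, 0.2534]
tool_rot: [0.6, 0.8, 0.0, 0.0]
ft_force: [0.1, -0.2, -0.1]
grip_width: 0.0428
grasp_force: 0.0
```

apply_moves --pt "-1 0.6 0 0" --pt "-1 0.6 0 0" --pt "-1 0.6 0 0" --pt "-1 0.6 0 0" --pt "-1 0.6 0 0"

```text
clock: 2.28
eef_pos: [0.3793, 0.2104, 0.2534]
tool_rot: [0.6, 0.8, 0.0, 0.0]
ft_force: [0.3, 0.7, -1.5]
grip_width: 0.0427
grasp_force: 0.0
```

apply_moves --pt "-1 0.6 0 0" --pt "-1 0.6 0 0" --pt "-1 0.6 0 0" --pt "-1 0.6 0 0" --pt "-1 0.6 0 0"

```text
clock: 2.7
eef_pos: [0.4646, 0.1309, 0.2533]
tool_rot: [0.6, 0.8, 0.0, -0.0]
ft_force: [-0.7, 0.3, 0.2]
grip_width: 0.0428
grasp_force: 0.0
```

apply_moves --pt "-1 0.8 0 0" --pt "-1 0.8 0 0" --pt "-1 0.8 0 0" --pt "-0.1 0.5 0 0" --pt "0 0 0 0"

```text
clock: 3.12
eef_pos: [0.5387, 0.0874, 0.2526]
tool_rot: [0.601, 0.799, 0.0, 0.0]
ft_force: [0.3, 0.5, 0.7]
grip_width: 0.0425
grasp_force: 0.0
```

```bash
python3 -c "
from h import *
plan(.543,.0895,.083,16.4)
c=cam('wrist','w1.png'); print(proj(c,[.543,.0895,.08]))"
```

```text
pos [0.5387 0.0874 0.2526] yaw 16.1 shift [0.04 0.23 8.48] turn/60 -0.005 j [ 0.16  0.33  0.13  1.37 -0.    1.45] w 0.0425 F [0.3 0.5 0.7] t 3.1 axz [ 0.  0. -1.]
[320.1559 216.863 ]
```

View pics/w1.png

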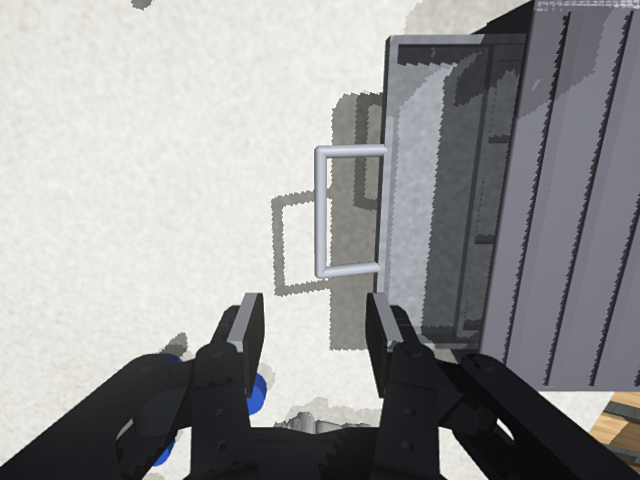

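The wrist picture shows the bar at column 320 (rows 150–272), right where I predicted it. I'll go down and grip.

apply_moves --pt "0 0.23 1 0" --pt "0 0 1 0" --pt "0 0 1 0" --pt "0 0 1 0" --pt "0 0 1 0"

```text
clock: 3.58
eef_pos: [0.54, 0.0902, 0.1527]
tool_rot: [0.6, 0.8, -0.0, -0.0]
ft_force: [1.0, 1.4, 0.2]
grip_width: 0.0425
grasp_force: 0.0
```

apply_moves --pt "0 0 1 0" --pt "0 0 1 0" --pt "0 0 1 0" --pt "0 0 0.5 0" --pt "0 0 0 0"

```text
clock: 4.0
eef_pos: [0.5384, 0.0898, 0.081]
tool_rot: [0.601, 0.8, -0.002, -0.002]
ft_force: [-1.3, -0.3, 0.1]
grip_width: 0.0425
grasp_force: 0.0
```

apply_moves --pt "0 0 0 0" --pt "0 0 0 0" --pt "0 0 0 0" --pt "0 0 0 0" --pt "0 0 0 0" --claw 1

```text
clock: 4.42
eef_pos: [0.5424, 0.09, 0.085]
tool_rot: [0.601, 0.799, 0.001, 0.001]
ft_force: [-0.3, 1.1, 5.9]
grip_width: 0.0079
grasp_force: 58.7
```

apply_moves --pt "0 -0.2 0 0" --pt "0 -0.3 0 0" --pt "0 -0.5 0 0" --pt "0 -0.5 0 0" --pt "0 -0.5 0 0"

```text
clock: 4.83
eef_pos: [0.5044, 0.0789, 0.085]
tool_rot: [0.601, 0.799, 0.002, 0.002]
ft_force: [2.7, 1.5, 6.1]
grip_width: 0.0076
grasp_force: 59.5
```

apply_moves --pt "0 -0.5 0 0" --pt "0 -0.5 0 0" --pt "0 -0.5 0 0" --pt "0 -0.5 0 0" --pt "0 -0.5 0 0"

```text
clock: 5.25
eef_pos: [0.4564, 0.0649, 0.085]
tool_rot: [0.601, 0.799, 0.002, 0.002]
ft_force: [1.8, 1.3, 7.3]
grip_width: 0.0079
grasp_force: 59.5
```

apply_moves --pt "0 -0.5 0 0" --pt "0 -0.5 0 0" --pt "0 -0.3 0 0" --pt "0 -0.2 0 0" --pt "0 0 0 0"

```text
clock: 5.67
eef_pos: [0.4265, 0.0562, 0.0849]
tool_rot: [0.601, 0.799, 0.001, 0.001]
ft_force: [-1.2, -0.0, 11.7]
grip_width: 0.0077
grasp_force: 60.0
```

apply_moves --pt "0 -0.1 0 0" --pt "0 -0.1 0 0" --pt "0 -0.1 0 0" --pt "0 0 0 0" --pt "0 0 0 0"

```text
clock: 6.08
eef_pos: [0.425, 0.0558, 0.085]
tool_rot: [0.601, 0.799, 0.004, 0.003]
ft_force: [8.4, 3.4, -1.4]
grip_width: 0.0074
grasp_force: 58.9
```

apply_moves --pt "0 0.05 0 0" --pt "0 0 0 0" --pt "0 0 0 0" --pt "0 0 0 0" --pt "0 0 0 0" --claw 0.5

```text
clock: 6.5
eef_pos: [0.4202, 0.0547, 0.0829]
tool_rot: [0.601, 0.799, -0.001, -0.001]
ft_force: [0.1, -1.3, 0.2]
grip_width: 0.0426
grasp_force: 0.0
```

apply_moves --pt "0 0 -1 0" --pt "0 0 -1 0" --pt "0 0 -1 0" --pt "0 0 -1 0" --pt "0 0 -1 0"

```text
clock: 6.92
eef_pos: [0.4205, 0.0548, 0.184]
tool_rot: [0.601, 0.799, -0.0, -0.0]
ft_force: [-0.0, -0.1, 0.1]
grip_width: 0.0427
grasp_force: 0.0
```

apply_moves --pt "0 -1 -1 0" --pt "0 -1 -1 0" --pt "0 -1 -1 0" --pt "0 -0.5 -1 0" --pt "0 0 -1 0" --claw 0

```text
clock: 7.33
eef_pos: [0.3511, 0.035, 0.284]
tool_rot: [0.602, 0.799, -0.001, -0.001]
ft_force: [-0.3, 0.2, 0.1]
grip_width: 0.0855
grasp_force: 0.0
```

```bash
python3 -c "
from h import *
plan(.63,-.19,.28,90)
c=cam('top');w=cam('wrist')
cv2.imwrite('pics/m1.png',cv2.resize(c['image'][150:270,200:360],(800,600),interpolation=cv2.INTER_CUBIC))
cv2.imwrite('pics/w2.png',w['image'])"
```

```text
pos [0.3511 0.035  0.284 ] yaw 16.0 shift [-14.67  10.29   0.18] turn/60 -1.233 j [ 0.1  -0.07 -0.26  1.38 -0.    1.39] w 0.0855 F [-0.3  0.2  0.1] t 7.3 axz [-0.002 -0.    -1.   ]
```

View pics/m1.png

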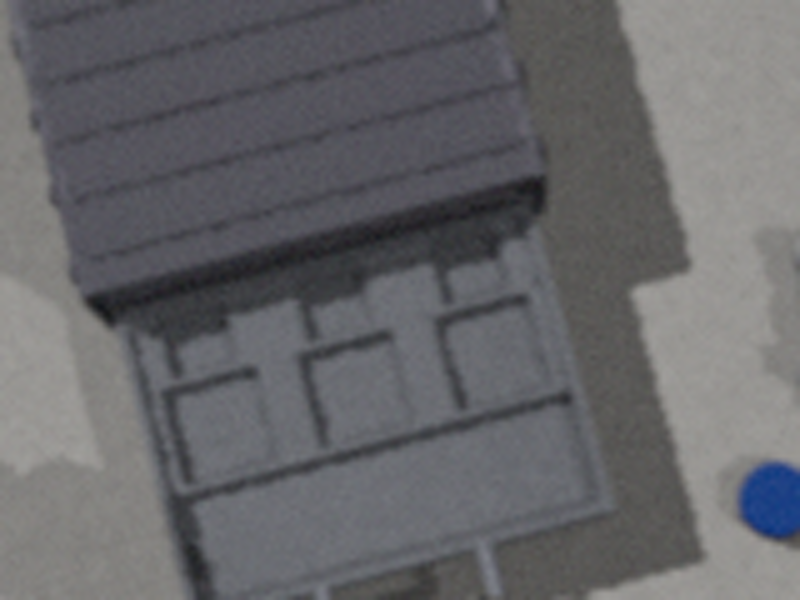

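The tray is fully out, at 0.200 m by the TCP position against the bar. The picture shows the trough in front, then the wide row, then the narrow row. Next is bottle 0.

apply_moves --pt "-1 0.7 0 0" --pt "-1 0.7 0 0" --pt "-1 0.7 0 0" --pt "-1 0.7 0 0" --pt "-1 0.7 0 0"

```text
clock: 7.85
eef_pos: [0.4491, -0.0419, 0.282]
tool_rot: [0.601, 0.799, -0.001, -0.001]
ft_force: [0.2, -0.0, -0.4]
grip_width: 0.0854
grasp_force: 0.0
```

apply_moves --pt "-1 0.7 0 0" --pt "-1 0.7 0 0" --pt "-1 0.7 0 0" --pt "-1 0.7 0 0" --pt "-1 0.7 0 0"

```text
clock: 8.27
eef_pos: [0.5441, -0.1186, 0.2816]
tool_rot: [0.601, 0.799, -0.001, -0.001]
ft_force: [-0.2, 0.4, -0.4]
grip_width: 0.0852
grasp_force: 0.0
```

apply_moves --pt "-1 0.7 0 0" --pt "-1 0.7 0 0" --pt "-1 0.6 0 0" --pt "-0.9 0.6 0 0" --pt "-0.5 0.5 0 0"

```text
clock: 8.68
eef_pos: [0.6284, -0.187, 0.2808]
tool_rot: [0.602, 0.799, -0.001, -0.001]
ft_force: [-0.4, 0.1, 0.2]
grip_width: 0.0853
grasp_force: 0.0
```

apply_moves --pt "0 0 0 -0.112" --pt "0 0 0 -0.112" --pt "0 0 0 -0.112" --pt "0 0 0 -0.112" --pt "0 0 0 -0.112"

```text
clock: 9.1
eef_pos: [0.6274, -0.1852, 0.2812]
tool_rot: [0.342, 0.94, -0.0, -0.002]
ft_force: [0.7, 0.1, 1.0]
grip_width: 0.0853
grasp_force: 0.0
```

apply_moves --pt "0 0 0 -0.112" --pt "0 0 0 -0.112" --pt "0 0 0 -0.112" --pt "0 0 0 -0.112" --pt "0 0 0 -0.112"

```text
clock: 9.52
eef_pos: [0.6274, -0.1852, 0.2813]
tool_rot: [0.056, 0.998, 0.0, -0.001]
ft_force: [-1.0, 0.2, -0.2]
grip_width: 0.085
grasp_force: 0.0
```

apply_moves --pt "0 0 0 -0.112" --pt "0 0 0 0" --pt "0 0 0 0" --pt "0 0 0 0" --pt "0 0 0 0"

```text
clock: 9.93
eef_pos: [0.6276, -0.1852, 0.2828]
tool_rot: [0.001, 1.0, 0.0, -0.0]
ft_force: [0.6, -0.5, 1.1]
grip_width: 0.0852
grasp_force: 0.0
```

```bash
python3 -c "
from h import *
plan(.636,-.194,.037,90)
c=cam('wrist','w3.png'); print(proj(c,[.636,-.194,.038]))
for q in caps(cam('top')): print(q[2])"
```

```text
pos [ 0.6276 -0.1852  0.2828] yaw 89.9 shift [-0.43 -0.44 12.29] turn/60 -0.002 j [-0.29  0.56  0.56  1.57 -0.   -0.29] w 0.0852 F [ 0.6 -0.5  1.1] t 9.9 axz [-0.001  0.    -1.   ]
[304.8682 206.3492]
[0.7316 0.5735 0.014 ]
[ 0.521  -0.3557  0.014 ]
[ 0.4324 -0.2649  0.014 ]
[ 0.4344 -0.3493  0.014 ]
[ 0.1286 -0.9672  0.014 ]
```

View pics/w3.png

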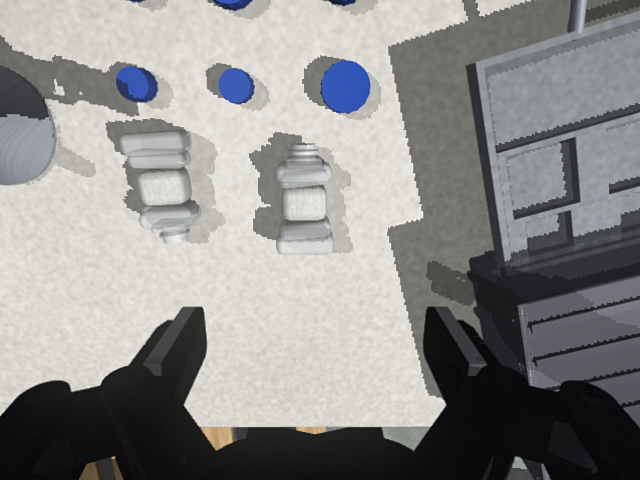

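The wrist view shows bottle 0's waist at (305, 203), as predicted and aligned with the tool. Bottle 1's waist is at (164, 188), tilted about 10°. I'll pick bottle 0.

apply_moves --pt "-0.42 -0.43 1 0" --pt "0 0 1 0" --pt "0 0 1 0" --pt "0 0 1 0" --pt "0 0 1 0"

```text
clock: 10.45
eef_pos: [0.6361, -0.1939, 0.1825]
tool_rot: [0.001, 1.0, -0.0, 0.0]
ft_force: [0.1, -0.1, 0.4]
grip_width: 0.0858
grasp_force: 0.0
```

apply_moves --pt "0 0 1 0" --pt "0 0 1 0" --pt "0 0 1 0" --pt "0 0 1 0" --pt "0 0 1 0"

```text
clock: 10.87
eef_pos: [0.6362, -0.1938, 0.0825]
tool_rot: [0.0, 1.0, -0.0, 0.0]
ft_force: [0.5, -0.0, 0.1]
grip_width: 0.0852
grasp_force: 0.0
```

apply_moves --pt "0 0 1 0" --pt "0 0 0.8 0" --pt "0 0 0.5 0" --pt "0 0 0 0" --pt "0 0 0 0"

```text
clock: 11.28
eef_pos: [0.6359, -0.1938, 0.0371]
tool_rot: [0.0, 1.0, 0.0, -0.0]
ft_force: [0.1, -0.3, 0.8]
grip_width: 0.0854
grasp_force: 0.0
```

```bash
python3 -c "
from h import *
plan(.636,-.194,.037,90)
c=cam('wrist','w4.png')
"
```

```text
pos [ 0.6359 -0.1938  0.0371] yaw 90.0 shift [-0.   -0.01  0.01] turn/60 -0.0 j [-0.3   0.72  0.18  1.04 -0.   -0.3 ] w 0.0854 F [ 0.1 -0.3  0.8] t 11.3 axz [-0.001  0.    -1.   ]
```

apply_moves --pt "0 0 0 0" --pt "0 0 0 0" --pt "0 0 0 0" --pt "0 0 0 0" --pt "0 0 0 0" --claw 1

```text
clock: 11.75
eef_pos: [0.637, -0.1941, 0.0388]
tool_rot: [0.0, 1.0, -0.0, 0.001]
ft_force: [0.1, 0.1, 4.1]
grip_width: 0.045
grasp_force: 64.2
```

apply_moves --pt "0 0 -0.5 0" --pt "0 0 -1 0" --pt "0 0 -1 0" --pt "0 0 -1 0" --pt "0 0 -1 0"

```text
clock: 12.17
eef_pos: [0.6357, -0.1937, 0.1285]
tool_rot: [0.0, 1.0, 0.0, -0.0]
ft_force: [-0.6, 0.5, -0.7]
grip_width: 0.0446
grasp_force: 63.5
```

apply_moves --pt "0 0 -1 0" --pt "0 0 -1 0" --pt "0 0 -1 0" --pt "0 0 -1 0" --pt "0 0 -0.5 0"

```text
clock: 12.58
eef_pos: [0.6368, -0.194, 0.2209]
tool_rot: [0.0, 1.0, -0.001, 0.002]
ft_force: [0.7, 0.1, -0.8]
grip_width: 0.0448
grasp_force: 63.5
```

```bash
python3 -c "
from h import *
p=tray(.042,.061,.2);print(p); plan(*p,.23,16.4)
c=cam('wrist','w5.png')
"
```

```text
[0.4959 0.1391]
pos [ 0.6368 -0.194   0.2209] yaw 90.0 shift [ 7.05 16.65 -0.5 ] turn/60 1.226 j [-0.3   0.59  0.45  1.43 -0.   -0.3 ] w 0.0448 F [ 0.7  0.1 -0.8] t 12.6 axz [ 0.004 -0.001 -1.   ]
```

View pics/w5.png

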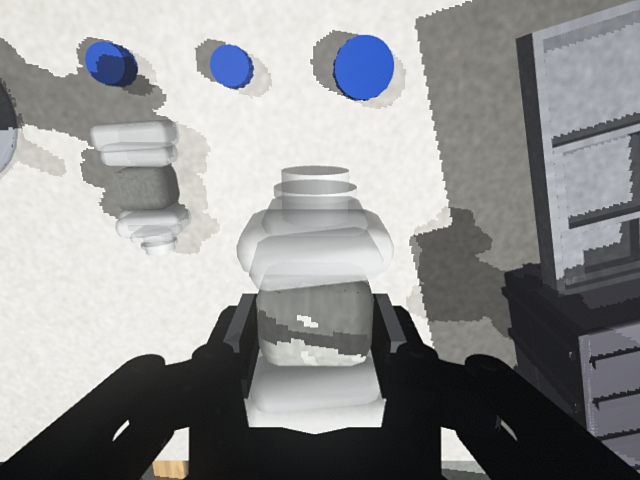

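Bottle 0 is firmly held. I'll carry it to the left half of the trough.

apply_moves --pt "0.5 1 0 0" --pt "0.5 1 0 0" --pt "0.5 1 0 0" --pt "0.5 1 0 0" --pt "0.5 1 0 0"

```text
clock: 13.05
eef_pos: [0.5848, -0.0929, 0.2161]
tool_rot: [0.0, 1.0, 0.0, -0.001]
ft_force: [0.1, 1.1, -0.6]
grip_width: 0.0449
grasp_force: 63.5
```

apply_moves --pt "0.4 1 0 0" --pt "0.4 1 0 0" --pt "0.4 1 0 0" --pt "0.4 1 0 0" --pt "0.4 1 0 0"

```text
clock: 13.47
eef_pos: [0.5449, 0.0071, 0.2163]
tool_rot: [0.0, 1.0, 0.0, -0.001]
ft_force: [1.4, 0.0, 0.1]
grip_width: 0.0446
grasp_force: 63.5
```

apply_moves --pt "0.5 1 0 0" --pt "0.5 1 0 0" --pt "0.5 1 0 0" --pt "0.5 1 0 0" --pt "0.5 1 0 0"

```text
clock: 13.88
eef_pos: [0.4949, 0.1069, 0.2164]
tool_rot: [0.0, 1.0, -0.0, -0.001]
ft_force: [0.1, 0.0, -0.4]
grip_width: 0.0444
grasp_force: 63.5
```

apply_moves --pt "0.05 1 0 0" --pt "0 0.6 0 0" --pt "0 0 0 0.112" --pt "0 0 0 0.112" --pt "0 0 0 0.112"

```text
clock: 14.3
eef_pos: [0.495, 0.1384, 0.2166]
tool_rot: [0.178, 0.984, -0.0, -0.0]
ft_force: [0.4, -0.3, 0.5]
grip_width: 0.0449
grasp_force: 63.5
```

apply_moves --pt "0 0 0 0.112" --pt "0 0 0 0.112" --pt "0 0 0 0.112" --pt "0 0 0 0.112" --pt "0 0 0 0.112"

```text
clock: 14.72
eef_pos: [0.4951, 0.1379, 0.2166]
tool_rot: [0.455, 0.891, -0.001, -0.0]
ft_force: [0.1, 0.6, -0.4]
grip_width: 0.0449
grasp_force: 63.5
```

apply_moves --pt "0 0 0 0.112" --pt "0 0 0 0.112" --pt "0 0 0 0.112" --pt "0 0 0 0" --pt "0 0 0 0"

```text
clock: 15.13
eef_pos: [0.4951, 0.1379, 0.2168]
tool_rot: [0.6, 0.8, -0.0, -0.0]
ft_force: [0.3, -0.2, 0.2]
grip_width: 0.0446
grasp_force: 67.3
```

```bash
python3 -c "
from h import *
p=tray(.042,.061,.2); plan(*p,.093,16.4)
c=cam('wrist','w6.png')
"
```

```text
pos [0.4951 0.1379 0.2168] yaw 16.2 shift [0.04 0.06 6.19] turn/60 -0.003 j [ 0.27  0.29 -0.03  1.26 -0.    1.56] w 0.0446 F [ 0.3 -0.2  0.2] t 15.1 axz [-0.001 -0.    -1.   ]
```

View pics/w6.png

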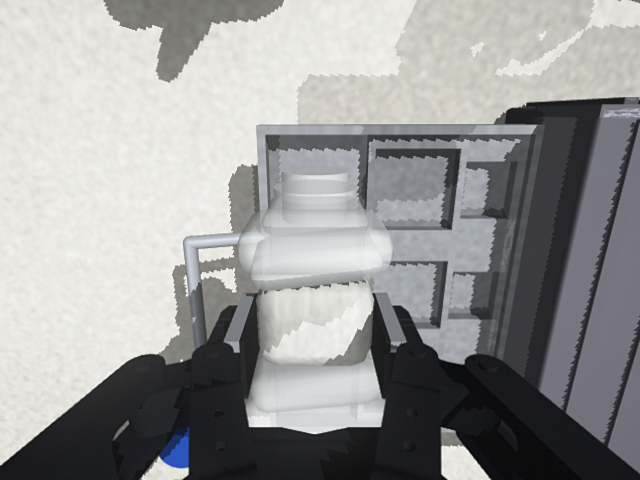

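The held bottle is centred over the trough (columns 262–368). I'll check the lateral offset from the lip's outer left corner (258, 126) and the pocket corners before lowering.

```bash
python3 -c "
from h import *
c=bot.camera('wrist')
co,s=np.cos(CR[2]),np.sin(CR[2]);R=np.array([[co,s],[-s,co]])
for u,v,z in[(258,126,.071),(376,150,.065),(460,150,.065),(456,231,.065),(447,262,.065),(439,328,.065)]:
    print(R@(pt(c,u,v,z)[:2]-CR[:2])+[.2,-Y0])
"
```

```text
[0.0031 0.1318]
[0.0844 0.1151]
[0.1433 0.1148]
[0.1472 0.0552]
[0.1431 0.0302]
[ 0.1425 -0.0279]
```

apply_moves --pt "0.05 0.05 1 0" --pt "0 0 1 0" --pt "0 0 1 0" --pt "0 0 1 0" --pt "0 0 1 0"

```text
clock: 15.65
eef_pos: [0.4959, 0.1394, 0.1164]
tool_rot: [0.601, 0.8, 0.0, 0.0]
ft_force: [0.2, 0.4, 0.0]
grip_width: 0.045
grasp_force: 67.4
```

apply_moves --pt "0 0 0.6 0" --pt "0 0 0.4 0" --pt "0 0 0.2 0" --pt "0 0 0 0" --pt "0 0 0 0"

```text
clock: 16.07
eef_pos: [0.4965, 0.1396, 0.0939]
tool_rot: [0.601, 0.799, 0.001, 0.0]
ft_force: [1.4, 0.1, -0.8]
grip_width: 0.0444
grasp_force: 67.6
```

apply_moves --pt "0 0 0 0" --pt "0 0 0 0" --pt "0 0 0 0" --pt "0 0 0 0" --pt "0 0 0 0" --claw 0.32

```text
clock: 16.48
eef_pos: [0.4959, 0.1394, 0.0933]
tool_rot: [0.601, 0.799, 0.0, 0.0]
ft_force: [-0.8, 1.0, 0.4]
grip_width: 0.0583
grasp_force: 0.0
```

apply_moves --pt "0 0 -0.5 0" --pt "0 0 -1 0" --pt "0 0 -1 0" --pt "0 0 -1 0" --pt "0 0 -1 0"

```text
clock: 16.9
eef_pos: [0.4958, 0.1394, 0.185]
tool_rot: [0.601, 0.799, 0.0, 0.0]
ft_force: [0.2, 0.2, -0.6]
grip_width: 0.058
grasp_force: 0.0
```

apply_moves --pt "0 0 -1 0" --pt "0 0 -1 0" --pt "0 0 -1 0" --pt "0 0 -1 0" --pt "0 0 -1 0" --claw 0

```text
clock: 17.32
eef_pos: [0.4956, 0.1394, 0.2853]
tool_rot: [0.601, 0.799, 0.0, 0.0]
ft_force: [-0.1, 0.4, -0.4]
grip_width: 0.0855
grasp_force: 0.0
```

```bash
python3 -c "
from h import *
w=cv2.imread('pics/w3.png')
c=cam('wrist');t=cam('top')
im=np.zeros((480,800,3),np.uint8)
im[:,:]=0
im[:360,:400]=cv2.resize(c['image'][0:480,100:633],(400,360))
im[:400,400:]=cv2.resize(t['image'][190:290,340:440],(400,400),interpolation=cv2.INTER_CUBIC)
cv2.imwrite('pics/m2.png',im)
plan(.62,-.334,.28,80)
for q in caps(t): print(q[2])
"
```

```text
pos [0.4975 0.1399 0.2878] yaw 16.1 shift [-24.46  -0.68   0.39] turn/60 -1.065 j [ 0.27  0.26  0.12  1.42 -0.    1.56] w 0.0855 F [0.5 0.2 0.5] t 17.4 axz [ 0.008  0.002 -1.   ]
[0.7351 0.5792 0.014 ]
[ 0.5247 -0.1559  0.014 ]
[ 0.523  -0.2599  0.014 ]
[ 0.5217 -0.3557  0.014 ]
[ 0.4333 -0.2611  0.014 ]
[ 0.43   -0.1589  0.014 ]
[ 0.4344 -0.3493  0.014 ]
[ 0.135  -0.9635  0.014 ]
```

View pics/m2.png

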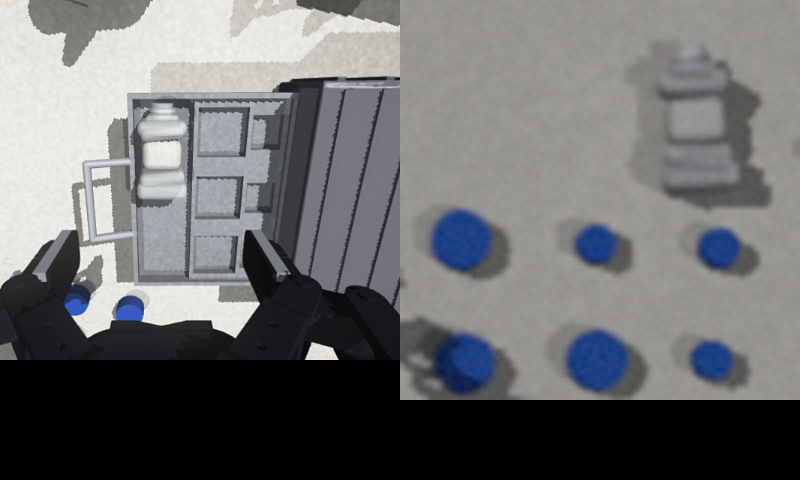

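Bottle 0 lies well in the trough (crop 160, 150). Bottle 1's waist is at crop (697, 118), its neck at (688, 48) and its base at (702, 185).

```bash
python3 -c "
from h import *
t=bot.camera('top'); f=lambda x,y:(340+(x-400+.5)/4-.5,190+(y+.5)/4-.5)
a,b,m=pt(t,*f(688,48),.025),pt(t,*f(702,185),.03),pt(t,*f(697,118),.036)
d=a-b;print(a,b,m,np.degrees(np.arctan2(d[1],d[0])))
plan(m[0],m[1],.28,90+np.degrees(np.arctan2(d[1],d[0])))
"
```

```text
[ 0.6764 -0.331   0.025 ] [ 0.5681 -0.3399  0.03  ] [ 0.6192 -0.3356  0.036 ] 4.71264943486073
pos [0.4967 0.1397 0.2856] yaw 16.1 shift [-24.53  -0.7    0.28] turn/60 -1.311 j [0.27 0.26 0.11 1.42 0.   1.56] w 0.0851 F [-0.3 -0.1 -0.3] t 17.5 axz [ 0.005  0.001 -1.   ]
```

apply_moves --pt "-1 0 0 0" --pt "-1 0 0 0" --pt "-1 0 0 0" --pt "-1 0 0 0" --pt "-1 0 0 0"

```text
clock: 17.88
eef_pos: [0.5229, 0.0425, 0.282]
tool_rot: [0.601, 0.799, -0.001, -0.001]
ft_force: [0.1, 0.4, 0.0]
grip_width: 0.0852
grasp_force: 0.0
```

apply_moves --pt "-1 0 0 0" --pt "-1 0 0 0" --pt "-1 0 0 0" --pt "-1 0 0 0" --pt "-1 0 0 0"

```text
clock: 18.3
eef_pos: [0.5506, -0.0537, 0.2819]
tool_rot: [0.601, 0.799, -0.001, -0.001]
ft_force: [0.2, 0.5, 0.7]
grip_width: 0.0854
grasp_force: 0.0
```

apply_moves --pt "-1 0 0 0" --pt "-1 0 0 0" --pt "-1 0 0 0" --pt "-1 0 0 0" --pt "-1 0 0 0"

```text
clock: 18.72
eef_pos: [0.5784, -0.1496, 0.2818]
tool_rot: [0.601, 0.799, -0.001, -0.001]
ft_force: [0.4, -0.0, 0.1]
grip_width: 0.0856
grasp_force: 0.0
```

apply_moves --pt "-1 -0.2 0.4 0" --pt "-1 -0.2 0.4 0" --pt "-1 -0.2 0.4 0" --pt "-1 -0.1 0.4 0" --pt "-1 0 0.4 0"

```text
clock: 19.13
eef_pos: [0.5922, -0.2496, 0.2415]
tool_rot: [0.601, 0.799, -0.0, -0.001]
ft_force: [-0.5, 0.4, -1.0]
grip_width: 0.085
grasp_force: 0.0
```

apply_moves --pt "-1 0 0.4 0" --pt "-1 0 0.4 0" --pt "-1 0 0.2 0" --pt "-1 0 0 0" --pt "-0.5 0 0 0"

```text
clock: 19.55
eef_pos: [0.6172, -0.3372, 0.2204]
tool_rot: [0.602, 0.798, -0.001, -0.002]
ft_force: [-0.3, 1.3, -0.8]
grip_width: 0.0854
grasp_force: 0.0
```

apply_moves --pt "0 0 0 -0.112" --pt "0 0 0 -0.112" --pt "0 0 0 -0.112" --pt "0 0 0 -0.112" --pt "0 0 0 -0.112"

```text
clock: 19.97
eef_pos: [0.6173, -0.335, 0.2214]
tool_rot: [0.342, 0.94, 0.0, -0.002]
ft_force: [0.1, -0.4, 0.5]
grip_width: 0.0855
grasp_force: 0.0
```

apply_moves --pt "0 0 0 -0.112" --pt "0 0 0 -0.112" --pt "0 0 0 -0.112" --pt "0 0 0 -0.112" --pt "0 0 0 -0.112"

```text
clock: 20.38
eef_pos: [0.6173, -0.3349, 0.2215]
tool_rot: [0.056, 0.998, 0.001, -0.001]
ft_force: [0.4, 0.2, 0.5]
grip_width: 0.0854
grasp_force: 0.0
```

apply_moves --pt "0 0 0 -0.112" --pt "0 0 0 -0.1" --pt "0 0 0 0" --pt "0 0 0 0" --pt "0 0 0 0"

```text
clock: 20.8
eef_pos: [0.6177, -0.3351, 0.2224]
tool_rot: [-0.051, 0.999, 0.0, -0.001]
ft_force: [-0.2, 0.3, 0.4]
grip_width: 0.0854
grasp_force: 0.0
```

```bash
python3 -c "
from h import *
c=cam('wrist','w7.png')
plan(.6195,-.335,.0375)
print(proj(c,[.6195,-.335,.038]))
"
```

```text
pos [ 0.6178 -0.3352  0.2227] yaw 95.9 shift [-0.1  -0.01  9.26] turn/60 None j [-0.5   0.69  0.62  1.51 -0.   -0.6 ] w 0.0854 F [-0.5 -1.5 -1.3] t 20.9 axz [-0.001  0.001 -1.   ]
[313.4877 215.6921]
```

View pics/w7.png

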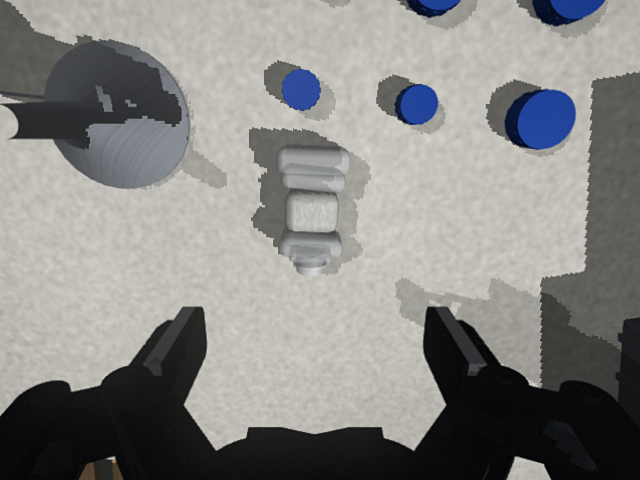

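Bottle 1's waist is at (312, 213), centred and aligned. The funnel is clear on the left. I'll pick it.

apply_moves --pt "-0.1 -0.02 1 0" --pt "0 0 1 0" --pt "0 0 1 0" --pt "0 0 1 0" --pt "0 0 1 0"

```text
clock: 21.27
eef_pos: [0.6199, -0.3354, 0.1223]
tool_rot: [-0.052, 0.999, -0.0, 0.0]
ft_force: [0.2, -0.4, -0.1]
grip_width: 0.0855
grasp_force: 0.0
```

apply_moves --pt "0 0 1 0" --pt "0 0 1 0" --pt "0 0 1 0" --pt "0 0 0.8 0" --pt "0 0 0.4 0"

```text
clock: 21.68
eef_pos: [0.6185, -0.3346, 0.0362]
tool_rot: [-0.052, 0.999, 0.001, -0.002]
ft_force: [-0.2, 1.1, -0.6]
grip_width: 0.0854
grasp_force: 0.0
```

apply_moves --pt "0 0 0 0" --pt "0 0 0 0" --pt "0 0 0 0" --pt "0 0 0 0" --pt "0 0 0 0" --claw 1

```text
clock: 22.1
eef_pos: [0.6214, -0.3362, 0.0417]
tool_rot: [-0.052, 0.999, -0.001, 0.002]
ft_force: [-0.2, -0.5, -0.6]
grip_width: 0.0447
grasp_force: 62.7
```

apply_moves --pt "0 0 -0.5 0" --pt "0 0 -1 0" --pt "0 0 -1 0" --pt "0 0 -1 0" --pt "0 0 -1 0"

```text
clock: 22.52
eef_pos: [0.6201, -0.3355, 0.1314]
tool_rot: [-0.052, 0.999, -0.0, 0.0]
ft_force: [-0.3, 1.1, 0.3]
grip_width: 0.0444
grasp_force: 62.8
```

apply_moves --pt "0 0 -1 0" --pt "0 0 -1 0" --pt "0 0 -1 0" --pt "0 0 -1 0" --pt "0 0 -0.5 0"

```text
clock: 22.93
eef_pos: [0.6209, -0.3359, 0.2239]
tool_rot: [-0.052, 0.999, -0.001, 0.002]
ft_force: [-0.1, -0.4, -0.1]
grip_width: 0.0444
grasp_force: 62.8
```

```bash
python3 -c "
from h import *
p=tray(.042,-.061,.2);print(p); plan(*p,.22,16.4)
"
```

```text
[0.5304 0.022 ]
pos [ 0.6209 -0.3359  0.2239] yaw 96.0 shift [ 2.63 18.27  0.12] turn/60 1.326 j [-0.5   0.69  0.63  1.51  0.   -0.6 ] w 0.0444 F [-0.1 -0.4 -0.1] t 22.9 axz [ 0.005 -0.003 -1.   ]
```

apply_moves --pt "0.2 1 0 0" --pt "0.2 1 0 0" --pt "0.2 1 0 0" --pt "0.2 1 0 0" --pt "0.2 1 0 0"

```text
clock: 23.35
eef_pos: [0.5891, -0.2372, 0.2195]
tool_rot: [-0.052, 0.999, 0.0, 0.0]
ft_force: [0.7, -0.4, 0.2]
grip_width: 0.0445
grasp_force: 62.8
```

apply_moves --pt "0.2 1 0 0" --pt "0.2 1 0 0" --pt "0.2 1 0 0" --pt "0.2 1 0 0" --pt "0.2 1 0 0"

```text
clock: 23.77
eef_pos: [0.5588, -0.1398, 0.2196]
tool_rot: [-0.052, 0.999, -0.0, 0.0]
ft_force: [0.1, -0.5, -0.7]
grip_width: 0.0446
grasp_force: 62.8
```

apply_moves --pt "0.1 1 0 0" --pt "0.1 1 0 0" --pt "0.1 1 0 0" --pt "0.1 1 0 0" --pt "0.1 1 0 0"

```text
clock: 24.18
eef_pos: [0.5385, -0.0414, 0.2197]
tool_rot: [-0.052, 0.999, -0.0, 0.0]
ft_force: [0.2, -0.5, -0.4]
grip_width: 0.0446
grasp_force: 62.8
```

apply_moves --pt "0.13 1 0 0" --pt "0 1 0 0" --pt "0 0.9 0 0" --pt "0 0.37 0 0" --pt "0 0 0 0.11"

```text
clock: 24.6
eef_pos: [0.5293, 0.024, 0.2196]
tool_rot: [0.005, 1.0, 0.0, 0.0]
ft_force: [-0.3, -0.5, 0.5]
grip_width: 0.0442
grasp_force: 62.7
```

apply_moves --pt "0 0 0 0.111" --pt "0 0 0 0.111" --pt "0 0 0 0.111" --pt "0 0 0 0.111" --pt "0 0 0 0.111"

```text
clock: 25.02
eef_pos: [0.5296, 0.0219, 0.2195]
tool_rot: [0.295, 0.956, -0.0, 0.0]
ft_force: [0.0, -0.2, -0.6]
grip_width: 0.0445
grasp_force: 62.7
```

apply_moves --pt "0 0 0 0.111" --pt "0 0 0 0.111" --pt "0 0 0 0.111" --pt "0 0 0 0.111" --pt "0 0 0 0.111"

```text
clock: 25.43
eef_pos: [0.5296, 0.0219, 0.2195]
tool_rot: [0.556, 0.831, -0.0, 0.0]
ft_force: [0.4, -1.0, -1.0]
grip_width: 0.0446
grasp_force: 62.7
```

apply_moves --pt "0 0 0 0.1" --pt "0 0 0 0" --pt "0 0 0 0" --pt "0 0 0 0" --pt "0 0 0 0"

```text
clock: 25.85
eef_pos: [0.5296, 0.0223, 0.2194]
tool_rot: [0.596, 0.803, -0.0, 0.0]
ft_force: [-0.3, -0.2, -0.4]
grip_width: 0.0447
grasp_force: 62.7
```

```bash
python3 -c "
from h import *
p=tray(.042,-.061,.2); plan(*p,.094,16.4)
for q in caps(cam('top')): print(q[2])
"
```

```text
pos [0.5296 0.0223 0.2194] yaw 16.9 shift [-0.02  0.04  6.27] turn/60 0.008 j [ 0.04  0.32  0.02  1.27 -0.    1.32] w 0.0447 F [-0.3 -0.2 -0.4] t 25.9 axz [ 0. -0. -1.]
[0.7332 0.5782 0.014 ]
[ 0.525 -0.156  0.014]
[ 0.5229 -0.2599  0.014 ]
[ 0.5215 -0.3555  0.014 ]
[ 0.4309 -0.1581  0.014 ]
[ 0.4337 -0.2601  0.014 ]
[ 0.4347 -0.3486  0.014 ]
[ 0.135  -0.9636  0.014 ]
```

apply_moves --pt "0 0.04 1 0.01" --pt "0 0 1 0" --pt "0 0 1 0" --pt "0 0 1 0" --pt "0 0 1 0"

```text
clock: 26.32
eef_pos: [0.5304, 0.0227, 0.1185]
tool_rot: [0.6, 0.8, 0.0, 0.0]
ft_force: [0.3, 0.3, -0.0]
grip_width: 0.0442
grasp_force: 62.7
```

apply_moves --pt "0 0 0.6 0" --pt "0 0 0.4 0" --pt "0 0 0.22 0" --pt "0 0 0 0" --pt "0 0 0 0"

```text
clock: 26.73
eef_pos: [0.532, 0.0231, 0.0965]
tool_rot: [0.6, 0.8, 0.002, 0.001]
ft_force: [0.4, 1.3, 4.5]
grip_width: 0.0443
grasp_force: 63.4
```

apply_moves --pt "0 0 0 0" --pt "0 0 0 0" --pt "0 0 0 0" --pt "0 0 0 0" --pt "0 0 0 0" --claw 0.32

```text
clock: 27.15
eef_pos: [0.5302, 0.0225, 0.0947]
tool_rot: [0.601, 0.8, -0.0, -0.0]
ft_force: [0.6, -0.1, 0.1]
grip_width: 0.0583
grasp_force: 0.0
```

apply_moves --pt "0 0 -0.5 0" --pt "0 0 -1 0" --pt "0 0 -1 0" --pt "0 0 -1 0" --pt "0 0 -1 0"

```text
clock: 27.57
eef_pos: [0.5303, 0.0226, 0.1865]
tool_rot: [0.601, 0.8, 0.0, 0.0]
ft_force: [0.2, 0.2, -1.2]
grip_width: 0.0582
grasp_force: 0.0
```

apply_moves --pt "0 0 -1 0" --pt "0 0 -0.5 -0.115" --pt "0 0 0 -0.115" --pt "0 0 0 -0.115" --pt "0 0 0 -0.115" --claw 0

```text
clock: 27.98
eef_pos: [0.5306, 0.0226, 0.2161]
tool_rot: [0.39, 0.921, 0.0, 0.001]
ft_force: [-0.1, 0.3, -0.0]
grip_width: 0.0858
grasp_force: 0.0
```

apply_moves --pt "0 0 0 -0.115" --pt "0 0 0 -0.115" --pt "0 0 0 -0.115" --pt "0 0 0 -0.115" --pt "0 0 0 -0.115"

```text
clock: 28.4
eef_pos: [0.5304, 0.0226, 0.2157]
tool_rot: [0.099, 0.995, 0.0, 0.0]
ft_force: [-0.2, 0.4, 1.0]
grip_width: 0.0852
grasp_force: 0.0
```

apply_moves --pt "0 0 0 -0.115" --pt "0 0 0 -0.115" --pt "0 0 0 -0.115" --pt "0 0 0 -0.115" --pt "0 0 0 0"

```text
clock: 28.82
eef_pos: [0.5304, 0.0226, 0.2156]
tool_rot: [-0.139, 0.99, -0.0, 0.0]
ft_force: [0.7, -0.6, -0.2]
grip_width: 0.0855
grasp_force: 0.0
```

```bash
cat >> h.py <<'E'
def table(n='top'):
    C=[]
    for q in caps(cam(n)):
        p=q[2]
        if .2<p[0]<.7 and abs(p[1])<.5: C.append((p[:2],q[1][4]))
    return C
E
python3 -c "
from h import *
plan(.525,-.156,.031,106.4)
for n in ('top','wrist'): print(n,[(p.round(4).tolist(),a) for p,a in table(n)])
"
```

```text
pos [0.5304 0.0226 0.2156] yaw 106.0 shift [ 2.72 -8.51  9.23] turn/60 -0.007 j [ 0.04  0.32  0.01  1.26 -0.   -0.24] w 0.0855 F [ 0.7 -0.6 -0.2] t 28.8 axz [ 0.001 -0.    -1.   ]
top [([0.5247, -0.1559], np.int32(167)), ([0.5233, -0.26], np.int32(73)), ([0.5217, -0.3557], np.int32(75)), ([0.4338, -0.26], np.int32(169)), ([0.4296, -0.1584], np.int32(164)), ([0.4346, -0.3488], np.int32(71))]
wrist [([0.4458, -0.2357], np.int32(267)), ([0.433, -0.1564], np.int32(3309)), ([0.5202, -0.2382], np.int32(207)), ([0.5243, -0.1547], np.int32(3141))]
```

apply_moves --pt "0.3 -1 0 0" --pt "0.3 -1 0 0" --pt "0.3 -1 0 0" --pt "0.3 -1 0 0" --pt "0.3 -1 0 0"

```text
clock: 29.33
eef_pos: [0.5288, -0.0826, 0.2152]
tool_rot: [-0.137, 0.991, -0.0, 0.0]
ft_force: [0.1, -0.2, -0.2]
grip_width: 0.0852
grasp_force: 0.0
```

apply_moves --pt "0.3 -1 1 0" --pt "0.4 -1 1 0" --pt "0.3 -1 1 0" --pt "0.2 -0.5 1 0" --pt "0 0 1 0"

```text
clock: 29.75
eef_pos: [0.5249, -0.1581, 0.1144]
tool_rot: [-0.135, 0.991, -0.001, 0.0]
ft_force: [-0.5, 0.2, 0.3]
grip_width: 0.085
grasp_force: 0.0
```

apply_moves --pt "0 0 1 0" --pt "0 0 1 0" --pt "0 0 1 0" --pt "0 0 0.8 0" --pt "0 0 0.4 0"

```text
clock: 30.17
eef_pos: [0.5236, -0.1553, 0.0288]
tool_rot: [-0.137, 0.991, 0.001, -0.002]
ft_force: [-0.3, 0.2, 1.0]
grip_width: 0.0855
grasp_force: 0.0
```

apply_moves --pt "0 0 0 0" --pt "0 0 0 0" --pt "0 0 0 0" --pt "0 0 0 0" --pt "0 0 0 0" --claw 1

```text
clock: 30.58
eef_pos: [0.5265, -0.1561, 0.0328]
tool_rot: [-0.138, 0.99, -0.001, 0.002]
ft_force: [-0.7, 0.8, 4.8]
grip_width: 0.0433
grasp_force: 61.2
```

```bash
python3 -c "
from h import *
plan(.525,-.156,.031,106.4)"
```

```text
pos [ 0.5265 -0.1561  0.0328] yaw 105.9 shift [0.07 0.02 0.09] turn/60 -0.009 j [-0.29  0.53 -0.19  0.85 -0.   -0.57] w 0.0433 F [-0.7  0.8  4.8] t 30.6 axz [ 0.004 -0.001 -1.   ]
```

apply_moves --pt "0 0 -0.5 0" --pt "0 0 -1 0" --pt "0 0 -1 0" --pt "0 0 -1 0" --pt "0 0 -1 0"

```text
clock: 31.0
eef_pos: [0.5249, -0.1556, 0.1228]
tool_rot: [-0.138, 0.99, -0.0, 0.0]
ft_force: [-0.2, -0.2, -0.4]
grip_width: 0.0431
grasp_force: 61.0
```

```bash
python3 -c "
from h import *
for y in(.085,0,-.085): p=tray(.113,y,.2);print(p); plan(*p,.15,106.4)
for y in(.085,0,-.085): print(tray(.169,y,.2))
c=cam('wrist','w8.png')"
```

```text
[0.5573 0.1822]
pos [ 0.5249 -0.1556  0.1228] yaw 105.9 shift [-6.18 15.8  -1.36] turn/60 -0.009 j [-0.29  0.42 -0.09  1.06  0.   -0.57] w 0.0431 F [-0.2 -0.2 -0.4] t 31.0 axz [ 0.001 -0.    -1.   ]
[0.5813 0.1006]
pos [ 0.5249 -0.1556  0.1228] yaw 105.9 shift [-6.22 11.55 -1.36] turn/60 -0.009 j [-0.29  0.42 -0.09  1.06  0.   -0.57] w 0.0431 F [-0.2 -0.2 -0.4] t 31.0 axz [ 0.001 -0.    -1.   ]
[0.6053 0.0191]
pos [ 0.5249 -0.1556  0.1228] yaw 105.9 shift [-6.26  7.3  -1.36] turn/60 -0.009 j [-0.29  0.42 -0.09  1.06  0.   -0.57] w 0.0431 F [-0.2 -0.2 -0.4] t 31.0 axz [ 0.001 -0.    -1.   ]
[0.611 0.198]
[0.635  0.1165]
[0.659  0.0349]
```

View pics/w8.png

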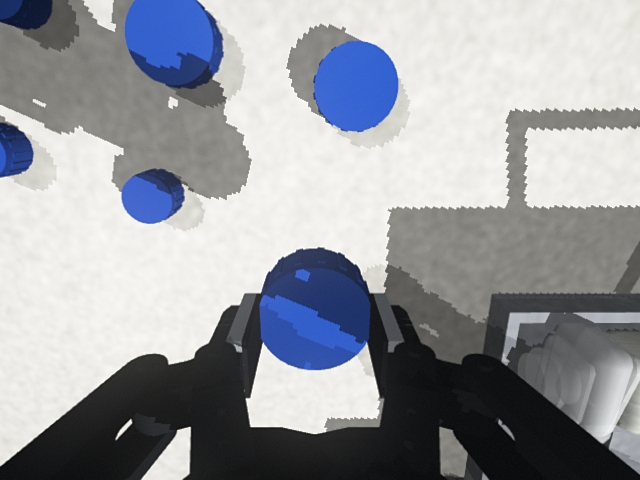

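The wide cap is held flat and centred. It goes to the right-hand wide pocket.

apply_moves --pt "-0.8 1 -0.5 0" --pt "-0.8 1 -0.5 0" --pt "-0.8 1 -0.5 0" --pt "-0.8 1 -0.5 0" --pt "-0.8 1 -0.4 0"

```text
clock: 31.47
eef_pos: [0.5751, -0.0365, 0.1706]
tool_rot: [-0.138, 0.99, -0.0, 0.001]
ft_force: [0.2, -0.4, -0.2]
grip_width: 0.0431
grasp_force: 61.0
```

apply_moves --pt "-0.8 1 0 0" --pt "-0.8 0.8 0 0" --pt "-0.66 0.5 0 0" --pt "0 0 0 0" --pt "0 0 0 0"

```text
clock: 31.88
eef_pos: [0.6055, 0.0198, 0.1692]
tool_rot: [-0.139, 0.99, -0.0, 0.0]
ft_force: [0.4, 0.1, -0.7]
grip_width: 0.0431
grasp_force: 61.0
```

```bash
python3 -c "
from h import *
p=tray(.113,-.085,.2); plan(*p,.087,106.4)"
```

```text
pos [0.6055 0.0198 0.1692] yaw 106.0 shift [ 0.02 -0.03  4.11] turn/60 -0.007 j [ 0.03  0.49  0.15  1.23 -0.   -0.25] w 0.0431 F [ 0.4  0.1 -0.7] t 31.9 axz [ 0. -0. -1.]
```

apply_moves --pt "0 0 1 0" --pt "0 0 1 0" --pt "0 0 1 0" --pt "0 0 0.6 0" --pt "0 0 0.3 0"

```text
clock: 32.3
eef_pos: [0.6049, 0.018, 0.091]
tool_rot: [-0.137, 0.991, 0.0, -0.0]
ft_force: [0.4, 1.8, 11.2]
grip_width: 0.0433
grasp_force: 68.6
```

apply_moves --pt "0 0 0.05 0" --pt "0 0 0 0" --pt "0 0 0 0" --pt "0 0 0 0" --pt "0 0 0 0"

```text
clock: 32.72
eef_pos: [0.6053, 0.0181, 0.0909]
tool_rot: [-0.138, 0.99, -0.0, 0.0]
ft_force: [-2.0, -0.7, 4.7]
grip_width: 0.0431
grasp_force: 69.6
```

apply_moves --pt "0 0 0 0" --pt "0 0 0 0" --pt "0 0 0 0" --pt "0 0 0 0" --pt "0 0 0 0" --claw 0.43

```text
clock: 33.13
eef_pos: [0.6052, 0.0191, 0.0895]
tool_rot: [-0.138, 0.99, 0.0, -0.0]
ft_force: [0.5, -0.4, 1.0]
grip_width: 0.0488
grasp_force: 0.0
```

apply_moves --pt "0 0 -0.3 0" --pt "0 0 -0.5 0" --pt "0 0 -1 0" --pt "0 0 -1 0" --pt "0 0 -1 0"

```text
clock: 33.55
eef_pos: [0.6055, 0.0191, 0.1677]
tool_rot: [-0.138, 0.99, -0.0, 0.0]
ft_force: [0.8, -0.4, -0.2]
grip_width: 0.0488
grasp_force: 0.0
```

```bash
python3 -c "
from h import *
plan(.43,-.158,.17,106.4)
p=tray(.113,-.085,.2)
for n in ('top','wrist'):
    c=cam(n); print(n,p,[(pt(c,*q[0],.071).round(4)[:2].tolist(),int(q[1][4])) for q in caps(c)])
print([(p.round(4).tolist(),int(a)) for p,a in table()])"
```

```text
pos [0.6055 0.0191 0.1677] yaw 105.9 shift [10.87 -6.11 -0.12] turn/60 -0.008 j [ 0.03  0.5   0.15  1.23 -0.   -0.25] w 0.0488 F [ 0.8 -0.4 -0.2] t 33.5 axz [ 0.001  0.    -1.   ]
top [0.6053 0.0191] [([0.7186, 0.5565], 4207), ([0.5157, -0.2521], 69), ([0.5144, -0.3454], 74), ([0.4296, -0.2541], 176), ([0.4252, -0.1551], 169), ([0.4307, -0.3387], 74), ([0.1399, -0.9343], 6270)]
wrist [0.6053 0.0191] [([0.6038, 0.0185], 5127)]
[([0.5228, -0.2594], 70), ([0.5216, -0.3556], 74), ([0.4336, -0.2611], 174), ([0.4296, -0.1593], 169), ([0.4349, -0.3486], 74)]
```

```bash
cat >> h.py <<'E'
def fitcap(c,x,y,z,r):
    "fit a flat cap's centre (x,y,z) to its blue outline seen near the guess"
    from scipy.optimize import minimize
    h=cv2.cvtColor(c['image'],cv2.COLOR_BGR2HSV); m=cv2.inRange(h,(100,90,25),(130,255,255))
    a=np.linspace(0,2*np.pi,60)
    def cost(p):
        P=[proj(c,[p[0]+r*np.cos(t),p[1]+r*np.sin(t),p[2]+s]) for t in a for s in(-.011,.011)]
        H=cv2.convexHull((np.array(P)*16).astype(np.int32)); k=np.zeros_like(m); cv2.fillConvexPoly(k,H,255,shift=4)
        b=cv2.dilate(k,np.ones((25,25)))
        return np.count_nonzero((k^m)&b)/max(1,np.count_nonzero(k))
    R=minimize(cost,[x,y,z],method='Nelder-Mead',options={'initial_simplex':[[x,y,z],[x+.006,y,z],[x,y+.006,z],[x,y,z+.008]],'xatol':2e-4,'fatol':1e-4})
    return R.x.round(4),round(R.fun,3)
E
python3 -c "
from h import *
c=bot.camera('wrist'); print(fitcap(c,.605,.019,.068,.023))"
```

```text
(array([0.603 , 0.0182, 0.0716]), np.float64(0.018))
```

apply_moves --pt "1 -0.5 0 0" --pt "1 -0.5 0 0" --pt "1 -0.5 0 0" --pt "1 -0.5 0 0" --pt "1 -0.5 0 0" --claw 0.05

```text
clock: 34.17
eef_pos: [0.5211, -0.0568, 0.1646]
tool_rot: [-0.138, 0.99, 0.0, -0.001]
ft_force: [-0.1, -1.1, 0.2]
grip_width: 0.0809
grasp_force: 0.0
```

apply_moves --pt "1 -0.6 0 0" --pt "1 -0.6 0 0" --pt "1 -0.6 0 0" --pt "1 -0.6 0 0" --pt "1 -0.6 0 0"

```text
clock: 34.58
eef_pos: [0.4414, -0.1419, 0.1648]
tool_rot: [-0.138, 0.99, 0.0, -0.001]
ft_force: [0.1, -0.6, 0.7]
grip_width: 0.0808
grasp_force: 0.0
```

apply_moves --pt "0.87 -0.6 1 0" --pt "0 0 1 0" --pt "0 0 1 0" --pt "0 0 0 0" --pt "0 0 0 0"

```text
clock: 35.0
eef_pos: [0.4281, -0.1573, 0.1046]
tool_rot: [-0.138, 0.99, 0.001, -0.002]
ft_force: [-0.1, 0.8, 0.6]
grip_width: 0.0809
grasp_force: 0.0
```

```bash
python3 -c "
from h import *
c=cam('wrist'); f,e=fitcap(c,.4298,-.1588,.011,.023); print(f,e); plan(.4298,-.1588,.033,106.4)"
```

```text
[ 0.4308 -0.1583  0.0069] 0.015
pos [ 0.4293 -0.1576  0.1057] yaw 105.9 shift [-0.01 -0.07  3.64] turn/60 -0.008 j [-0.35  0.28 -0.35  0.94  0.   -0.63] w 0.081 F [-0.7 -0.6 -0.2] t 35.0 axz [-0.002  0.001 -1.   ]
```

apply_moves --pt "-0.01 -0.06 1 0" --pt "0 0 1 0" --pt "0 0 1 0" --pt "0 0 0.6 0" --pt "0 0 0 0"

```text
clock: 35.47
eef_pos: [0.4295, -0.1582, 0.0328]
tool_rot: [-0.139, 0.99, 0.001, -0.001]
ft_force: [-0.4, 1.0, -0.3]
grip_width: 0.0811
grasp_force: 0.0
```

apply_moves --pt "0 0 0 0" --pt "0 0 0 0" --pt "0 0 0 0" --pt "0 0 0 0" --pt "0 0 0 0" --claw 1

```text
clock: 35.88
eef_pos: [0.4318, -0.1593, 0.036]
tool_rot: [-0.138, 0.99, -0.001, 0.002]
ft_force: [-1.3, 0.2, 6.9]
grip_width: 0.0429
grasp_force: 59.8
```

apply_moves --pt "0 0 -0.5 0" --pt "0 0 -1 0" --pt "0 0 -1 0" --pt "0 0 -1 0" --pt "0 0 -1 0"

```text
clock: 36.3
eef_pos: [0.4306, -0.159, 0.1259]
tool_rot: [-0.138, 0.99, -0.0, 0.001]
ft_force: [-0.0, -0.9, -0.2]
grip_width: 0.0425
grasp_force: 60.8
```

apply_moves --pt "0 0 -1 0" --pt "0 0 -1 0" --pt "0 0 -0.5 0" --pt "0 0 0 0" --pt "0 0 0 0"

```text
clock: 36.72
eef_pos: [0.4309, -0.1591, 0.1751]
tool_rot: [-0.138, 0.99, -0.001, 0.001]
ft_force: [-0.8, 0.3, -0.8]
grip_width: 0.0428
grasp_force: 60.8
```

```bash
python3 -c "
from h import *
p=tray(.113,0,.2); plan(*p,.17,106.4)"
```

```text
pos [ 0.4309 -0.1591  0.1751] yaw 105.9 shift [-10.79  10.43   0.26] turn/60 -0.008 j [-0.35  0.21 -0.25  1.11 -0.   -0.63] w 0.0428 F [-0.8  0.3 -0.8] t 36.7 axz [ 0.003 -0.001 -1.   ]
```

apply_moves --pt "-1 1 0 0" --pt "-1 1 0 0" --pt "-1 1 0 0" --pt "-1 1 0 0" --pt "-1 1 0 0"

```text
clock: 37.13
eef_pos: [0.4987, -0.0341, 0.1727]
tool_rot: [-0.138, 0.99, 0.0, -0.001]
ft_force: [0.3, 0.3, 0.3]
grip_width: 0.0425
grasp_force: 60.9
```

apply_moves --pt "-1 1 0 0" --pt "-1 1 0 0" --pt "-1 1 0 0" --pt "-1 0.9 0 0" --pt "-1 0.9 0 0"

```text
clock: 37.55
eef_pos: [0.5686, 0.0857, 0.1724]
tool_rot: [-0.138, 0.99, -0.0, -0.001]
ft_force: [0.5, 0.0, 0.7]
grip_width: 0.0427
grasp_force: 60.9
```

apply_moves --pt "-0.79 0.63 0 0" --pt "0 0 0 0" --pt "0 0 0 0" --pt "0 0 0 0" --pt "0 0 0 0"

```text
clock: 37.97
eef_pos: [0.5798, 0.0999, 0.1732]
tool_rot: [-0.138, 0.99, -0.0, -0.001]
ft_force: [-0.8, -0.7, 0.3]
grip_width: 0.0425
grasp_force: 60.9
```

```bash
python3 -c "
from h import *
p=tray(.113,0,.2); plan(*p,.0895,106.4)"
```

```text
pos [0.5798 0.0999 0.1732] yaw 105.8 shift [-0.09  0.01  4.19] turn/60 -0.009 j [ 0.17  0.46  0.11  1.22 -0.   -0.11] w 0.0425 F [-0.8 -0.7  0.3] t 38.0 axz [-0.002 -0.001 -1.   ]
```

apply_moves --pt "-0.08 0 1 0" --pt "0 0 1 0" --pt "0 0 1 0" --pt "0 0 0.8 0" --pt "0 0 0.3 0"

```text
clock: 38.38
eef_pos: [0.5811, 0.1001, 0.0908]
tool_rot: [-0.137, 0.991, -0.0, -0.001]
ft_force: [-1.8, 1.1, 22.5]
grip_width: 0.0428
grasp_force: 63.2
```

apply_moves --pt "0 0 0.05 0" --pt "0 0 0 0" --pt "0 0 0 0" --pt "0 0 0 0" --pt "0 0 0 0"

```text
clock: 38.8
eef_pos: [0.5823, 0.1011, 0.0913]
tool_rot: [-0.138, 0.99, 0.0, 0.0]
ft_force: [1.0, -0.1, 0.1]
grip_width: 0.0427
grasp_force: 60.9
```

apply_moves --pt "0 0 0 0" --pt "0 0 0 0" --pt "0 0 0 0" --pt "0 0 0 0" --pt "0 0 0 0" --claw 0.38

```text
clock: 39.22
eef_pos: [0.5822, 0.1013, 0.0909]
tool_rot: [-0.138, 0.99, -0.0, -0.0]
ft_force: [-1.4, -0.6, 0.3]
grip_width: 0.0531
grasp_force: 0.0
```

apply_moves --pt "0 0 -0.3 0" --pt "0 0 -0.5 0" --pt "0 0 -1 0" --pt "0 0 -1 0" --pt "0 0 -1 0"

```text
clock: 39.63
eef_pos: [0.5823, 0.1013, 0.1687]
tool_rot: [-0.138, 0.99, 0.0, 0.0]
ft_force: [0.9, -0.3, 0.8]
grip_width: 0.053
grasp_force: 0.0
```

```bash
python3 -c "
from h import *
c=cam('wrist'); print(tray(.113,0,.2),fitcap(c,.5813,.1006,.068,.023))
print([(p.round(4).tolist(),int(a)) for p,a in table()])
plan(.4336,-.2608,.11,106.4)
"
```

```text
[0.5813 0.1006] (array([0.5811, 0.1014, 0.0636]), np.float64(0.028))
[([0.601, 0.011], 209), ([0.523, -0.2597], 75), ([0.5215, -0.3555], 76), ([0.4341, -0.2602], 171), ([0.435, -0.3487], 71)]
pos [0.585  0.1018 0.1722] yaw 105.9 shift [ 12.27 -15.36   3.01] turn/60 -0.009 j [ 0.17  0.46  0.11  1.21  0.   -0.11] w 0.0529 F [ 0.4 -0.   0.7] t 39.7 axz [ 0.009  0.002 -1.   ]
```

apply_moves --pt "0.8 -1 0 0" --pt "0.8 -1 0 0" --pt "0.8 -1 0 0" --pt "0.8 -1 0 0" --pt "0.8 -1 0 0" --claw 0.05

```text
clock: 40.15
eef_pos: [0.5319, -0.0177, 0.1669]
tool_rot: [-0.138, 0.99, -0.0, -0.0]
ft_force: [-0.3, 0.2, 0.6]
grip_width: 0.081
grasp_force: 0.0
```

apply_moves --pt "0.8 -1 0 0" --pt "0.8 -1 0 0" --pt "0.8 -1 0 0" --pt "0.8 -1 0 0" --pt "0.8 -1 0 0"

```text
clock: 40.57
eef_pos: [0.4824, -0.1359, 0.167]
tool_rot: [-0.138, 0.99, -0.0, 0.0]
ft_force: [0.1, -0.7, 0.3]
grip_width: 0.0811
grasp_force: 0.0
```

apply_moves --pt "0.8 -1 0 0" --pt "0.8 -1 0 0" --pt "0.8 -1 0 0" --pt "0.8 -1 0 0" --pt "0.8 -1 0 0"

```text
clock: 40.98
eef_pos: [0.4328, -0.254, 0.167]
tool_rot: [-0.138, 0.99, -0.0, 0.0]
ft_force: [0.7, -0.0, 0.0]
grip_width: 0.0812
grasp_force: 0.0
```

apply_moves --pt "0.2 -0.3 1 0" --pt "0 0 1 0" --pt "0 0 1 0" --pt "0 0 0 0" --pt "0 0 0 0"

```text
clock: 41.4
eef_pos: [0.4303, -0.2593, 0.1062]
tool_rot: [-0.138, 0.99, 0.001, -0.001]
ft_force: [-0.2, 0.7, 1.1]
grip_width: 0.0812
grasp_force: 0.0
```

```bash
python3 -c "
from h import *
c=cam('wrist'); f,e=fitcap(c,.4338,-.2605,.011,.023); print(f,e); plan(.4338,-.2605,.0345,106.4)"
```

```text
[ 0.4345 -0.2604  0.0073] 0.016
pos [ 0.4314 -0.2598  0.1073] yaw 105.9 shift [-0.11 -0.07  3.64] turn/60 -0.008 j [-0.54  0.36 -0.23  0.98 -0.   -0.82] w 0.0813 F [ 0.9 -0.1  0.2] t 41.5 axz [-0.  0. -1.]
```

apply_moves --pt "-0.12 -0.06 1 0" --pt "0 0 1 0" --pt "0 0 1 0" --pt "0 0 0.6 0" --pt "0 0 0 0"

```text
clock: 41.87
eef_pos: [0.4334, -0.2597, 0.034]
tool_rot: [-0.139, 0.99, 0.001, -0.001]
ft_force: [-0.1, 0.2, -0.0]
grip_width: 0.0814
grasp_force: 0.0
```

apply_moves --pt "0 0 0 0" --pt "0 0 0 0" --pt "0 0 0 0" --pt "0 0 0 0" --pt "0 0 0 0" --claw 1

```text
clock: 42.28
eef_pos: [0.4355, -0.2611, 0.0373]
tool_rot: [-0.138, 0.99, -0.001, 0.002]
ft_force: [-0.8, 1.7, 7.2]
grip_width: 0.0427
grasp_force: 59.8
```

apply_moves --pt "0 0 -0.5 0" --pt "0 0 -1 0" --pt "0 0 -1 0" --pt "0 0 -1 0" --pt "0 0 -1 0"

```text
clock: 42.7
eef_pos: [0.4342, -0.2605, 0.1272]
tool_rot: [-0.138, 0.99, -0.0, 0.001]
ft_force: [0.0, -0.1, 0.4]
grip_width: 0.0426
grasp_force: 60.8
```

apply_moves --pt "0 0 -1 0" --pt "0 0 -1 0" --pt "0 0 -0.3 0" --pt "0 0 0 0" --pt "0 0 0 0"

```text
clock: 43.12
eef_pos: [0.434, -0.2604, 0.1711]
tool_rot: [-0.138, 0.99, -0.0, 0.0]
ft_force: [0.6, 0.7, -0.8]
grip_width: 0.0424
grasp_force: 60.8
```

```bash
python3 -c "
from h import *
p=tray(.113,.085,.2); plan(*p,.17,106.4)"
```

```text
pos [ 0.434  -0.2604  0.1711] yaw 105.9 shift [-11.99  19.59   0.05] turn/60 -0.008 j [-0.54  0.3  -0.13  1.14 -0.   -0.82] w 0.0424 F [ 0.6  0.7 -0.8] t 43.1 axz [ 0.001 -0.    -1.   ]
```

apply_moves --pt "-0.6 1 0 0" --pt "-0.6 1 0 0" --pt "-0.6 1 0 0" --pt "-0.6 1 0 0" --pt "-0.6 1 0 0"

```text
clock: 43.53
eef_pos: [0.4633, -0.1464, 0.1691]
tool_rot: [-0.138, 0.99, 0.001, -0.002]
ft_force: [0.9, -0.1, -0.3]
grip_width: 0.0421
grasp_force: 60.8
```

apply_moves --pt "-0.6 1 0 0" --pt "-0.6 1 0 0" --pt "-0.6 1 0 0" --pt "-0.6 1 0 0" --pt "-0.6 1 0 0"

```text
clock: 43.95
eef_pos: [0.4936, -0.0339, 0.1691]
tool_rot: [-0.138, 0.99, 0.0, -0.002]
ft_force: [-0.2, -0.6, 0.3]
grip_width: 0.0427
grasp_force: 60.8
```

apply_moves --pt "-0.6 1 0 0" --pt "-0.6 1 0 0" --pt "-0.6 1 0 0" --pt "-0.6 1 0 0" --pt "-0.6 1 0 0"

```text
clock: 44.37
eef_pos: [0.5239, 0.0785, 0.1689]
tool_rot: [-0.138, 0.99, -0.0, -0.002]
ft_force: [-0.5, 0.2, 0.7]
grip_width: 0.0423
grasp_force: 60.8
```

apply_moves --pt "-0.6 1 0 0" --pt "-0.6 1 0 0" --pt "-0.6 1 0 0" --pt "-0.6 0.9 0 0" --pt "-0.55 0.6 0 0"

```text
clock: 44.78
eef_pos: [0.556, 0.1818, 0.1687]
tool_rot: [-0.139, 0.99, -0.0, -0.002]
ft_force: [-0.1, 0.7, -0.8]
grip_width: 0.0427
grasp_force: 60.8
```

apply_moves --pt "0 0.03 0 0" --pt "0 0 0 0" --pt "0 0 0 0" --pt "0 0 0 0" --pt "0 0 0 0"

```text
clock: 45.2
eef_pos: [0.5565, 0.1797, 0.1707]
tool_rot: [-0.138, 0.99, -0.0, -0.0]
ft_force: [0.2, 0.2, -0.3]
grip_width: 0.0426
grasp_force: 60.8
```

```bash
python3 -c "
from h import *
p=tray(.113,.083,.2); plan(*p,.092,106.4)"
```

```text
pos [0.5565 0.1797 0.1707] yaw 105.8 shift [-0.08  0.01  3.93] turn/60 -0.01 j [ 0.31  0.45  0.09  1.21 -0.    0.04] w 0.0426 F [ 0.2  0.2 -0.3] t 45.2 axz [-0.001 -0.    -1.   ]
```

apply_moves --pt "-0.08 0 1 0" --pt "0 0 1 0" --pt "0 0 1 0" --pt "0 0 0.4 0" --pt "0 0 0.2 0"

```text
clock: 45.62
eef_pos: [0.5582, 0.1803, 0.099]
tool_rot: [-0.138, 0.99, -0.0, -0.0]
ft_force: [-0.8, -0.7, 5.4]
grip_width: 0.0419
grasp_force: 61.6
```

apply_moves --pt "0 0 0.15 0" --pt "0 0 0.1 0" --pt "0 0 0 0" --pt "0 0 0 0" --pt "0 0 0 0"

```text
clock: 46.03
eef_pos: [0.5595, 0.1807, 0.0966]
tool_rot: [-0.138, 0.99, -0.0, 0.002]
ft_force: [-1.8, -1.5, 8.1]
grip_width: 0.0422
grasp_force: 67.5
```

apply_moves --pt "0 0 0 0" --pt "0 0 0 0" --pt "0 0 0 0" --pt "0 0 0 0" --pt "0 0 0 0" --claw 0.42

```text
clock: 46.45
eef_pos: [0.5583, 0.1811, 0.0937]
tool_rot: [-0.138, 0.99, -0.0, -0.0]
ft_force: [-0.0, -0.6, -0.9]
grip_width: 0.0496
grasp_force: 0.0
```

apply_moves --pt "0 0 -0.3 0" --pt "0 0 -0.5 0" --pt "0 0 -1 0" --pt "0 0 -1 0" --pt "0 0 -1 0"

```text
clock: 46.87
eef_pos: [0.5585, 0.1813, 0.1715]
tool_rot: [-0.138, 0.99, 0.0, 0.0]
ft_force: [-0.7, -0.7, 0.3]
grip_width: 0.0492
grasp_force: 0.0
```

```bash
python3 -c "
from h import *
c=cam('wrist'); print(tray(.113,.085,.2),fitcap(c,.5573,.1822,.068,.023))
print([(p.round(4).tolist(),int(a)) for p,a in table()])
plan(.523,-.26,.11,106.4)
"
```

```text
[0.5573 0.1822] (array([0.5579, 0.1812, 0.0627]), np.float64(0.025))
[([0.601, 0.0108], 209), ([0.5887, 0.1045], 208), ([0.523, -0.26], 72), ([0.5217, -0.3557], 75), ([0.4344, -0.3493], 73)]
pos [0.5611 0.1821 0.175 ] yaw 105.9 shift [  7.91 -20.74   3.17] turn/60 -0.008 j [ 0.31  0.45  0.1   1.21 -0.    0.04] w 0.0496 F [0.4 0.8 0.3] t 47.0 axz [ 0.008  0.003 -1.   ]
```

apply_moves --pt "0.4 -1 0 0" --pt "0.4 -1 0 0" --pt "0.4 -1 0 0" --pt "0.4 -1 0 0" --pt "0.4 -1 0 0" --claw 0.2

```text
clock: 47.38
eef_pos: [0.547, 0.0733, 0.1698]
tool_rot: [-0.138, 0.99, -0.0, -0.0]
ft_force: [-0.7, 0.3, 0.4]
grip_width: 0.0681
grasp_force: 0.0
```

apply_moves --pt "0.4 -1 0 0" --pt "0.4 -1 0 0" --pt "0.4 -1 0 0" --pt "0.4 -1 0 0" --pt "0.4 -1 0 0"

```text
clock: 47.8
eef_pos: [0.5358, -0.034, 0.1699]
tool_rot: [-0.138, 0.99, 0.0, -0.0]
ft_force: [0.6, -0.6, 0.5]
grip_width: 0.0684
grasp_force: 0.0
```

```bash
python3 -c "
from h import *
c=cam('wrist'); print(fitcap(c,.605,.019,.068,.023),bot.get_obs()['eef_pos'])"
```

```text
(array([0.5924, 0.0114, 0.0655]), np.float64(0.176)) [ 0.5354 -0.0376  0.1698]
```

apply_moves --pt "0.4 -1 0 0" --pt "0.4 -1 0 0" --pt "0.4 -1 0 0" --pt "0.4 -1 0 0" --pt "0.4 -1 0 0"

```text
clock: 48.27
eef_pos: [0.5249, -0.141, 0.1698]
tool_rot: [-0.138, 0.99, 0.0, -0.0]
ft_force: [0.3, 0.1, -0.6]
grip_width: 0.0683
grasp_force: 0.0
```

apply_moves --pt "0.4 -1 0 0" --pt "0.4 -1 0 0" --pt "0.4 -1 0 0" --pt "0.4 -1 0 0" --pt "0.2 -1 0 0"

```text
clock: 48.68
eef_pos: [0.5171, -0.2471, 0.1698]
tool_rot: [-0.138, 0.99, 0.0, -0.0]
ft_force: [-0.4, 0.5, 1.4]
grip_width: 0.0682
grasp_force: 0.0
```

apply_moves --pt "0.1 -0.6 1 0" --pt "0 0 1 0" --pt "0 0 1 0" --pt "0 0 0 0" --pt "0 0 0 0"

```text
clock: 49.1
eef_pos: [0.5182, -0.2577, 0.1088]
tool_rot: [-0.138, 0.99, 0.001, -0.001]
ft_force: [0.3, 0.5, -0.5]
grip_width: 0.0684
grasp_force: 0.0
```

```bash
python3 -c "
from h import *
c=cam('wrist'); f,e=fitcap(c,.523,-.26,.011,.015); print(f,e); plan(.523,-.26,.0345,106.4)"
```

```text
[ 0.5249 -0.2595  0.0062] 0.025
pos [ 0.5193 -0.2581  0.1102] yaw 105.9 shift [-0.15 -0.14  3.78] turn/60 -0.008 j [-0.46  0.49 -0.01  1.07  0.   -0.74] w 0.0685 F [-0.1  0.9  0.3] t 49.1 axz [-0.  0. -1.]
```

apply_moves --pt "-0.18 -0.13 1 0" --pt "0 0 1 0" --pt "0 0 1 0" --pt "0 0 0.75 0" --pt "0 0 0 0"

```text
clock: 49.57
eef_pos: [0.5224, -0.2589, 0.0334]
tool_rot: [-0.139, 0.99, 0.001, -0.001]
ft_force: [-0.2, 0.2, 0.0]
grip_width: 0.068
grasp_force: 0.0
```

apply_moves --pt "0 0 0 0" --pt "0 0 0 0" --pt "0 0 0 0" --pt "0 0 0 0" --pt "0 0 0 0" --claw 1

```text
clock: 49.98
eef_pos: [0.525, -0.2605, 0.0374]
tool_rot: [-0.138, 0.99, -0.001, 0.002]
ft_force: [-0.3, 0.1, 6.2]
grip_width: 0.0264
grasp_force: 58.6
```

apply_moves --pt "0 0 -0.5 0" --pt "0 0 -1 0" --pt "0 0 -1 0" --pt "0 0 -1 0" --pt "0 0 -1 0"

```text
clock: 50.4
eef_pos: [0.5235, -0.2599, 0.127]
tool_rot: [-0.138, 0.99, -0.0, 0.0]
ft_force: [-1.1, 0.5, 0.3]
grip_width: 0.0265
grasp_force: 59.0
```

apply_moves --pt "0 0 -1 0" --pt "0 0 -1 0" --pt "0 0 -0.5 0" --pt "0 0 0 0" --pt "0 0 0 0"

```text
clock: 50.82
eef_pos: [0.5237, -0.2599, 0.1755]
tool_rot: [-0.138, 0.99, -0.0, 0.001]
ft_force: [-0.2, -0.8, -0.4]
grip_width: 0.0266
grasp_force: 59.0
```

```bash
python3 -c "
from h import *
p=tray(.169,-.085,.2); plan(*p,.175,106.4)"
```

```text
pos [ 0.5237 -0.2599  0.1755] yaw 105.9 shift [-10.55  12.33   0.03] turn/60 -0.008 j [-0.46  0.45  0.1   1.22  0.   -0.74] w 0.0266 F [-0.2 -0.8 -0.4] t 50.8 axz [ 0.001 -0.001 -1.   ]
```

apply_moves --pt "-0.8 1 0 0" --pt "-0.8 1 0 0" --pt "-0.8 1 0 0" --pt "-0.8 1 0 0" --pt "-0.8 1 0 0"

```text
clock: 51.23
eef_pos: [0.5722, -0.1405, 0.1728]
tool_rot: [-0.138, 0.99, 0.001, -0.002]
ft_force: [-0.5, -0.3, -0.1]
grip_width: 0.0266
grasp_force: 59.1
```

apply_moves --pt "-0.9 1 0 0" --pt "-0.9 1 0 0" --pt "-0.9 1 0 0" --pt "-0.9 1 0 0" --pt "-0.9 1 0 0"

```text
clock: 51.65
eef_pos: [0.6315, -0.0196, 0.1726]
tool_rot: [-0.138, 0.99, 0.0, -0.002]
ft_force: [0.9, 0.4, 0.2]
grip_width: 0.0265
grasp_force: 59.1
```

apply_moves --pt "-0.9 1 0 0" --pt "-0.8 0.9 0 0" --pt "-0.35 0.43 0 0" --pt "0 0 0 0" --pt "0 0 0 0"

```text
clock: 52.07
eef_pos: [0.658, 0.035, 0.1734]
tool_rot: [-0.139, 0.99, -0.0, -0.002]
ft_force: [0.6, -0.5, 0.2]
grip_width: 0.0265
grasp_force: 59.1
```

```bash
python3 -c "
from h import *
p=tray(.169,-.085,.2); plan(*p,.092,106.4)"
```

```text
pos [0.658  0.035  0.1734] yaw 105.9 shift [-0.06 -0.02  4.07] turn/60 -0.008 j [ 0.05  0.6   0.35  1.32 -0.   -0.22] w 0.0265 F [ 0.6 -0.5  0.2] t 52.1 axz [-0.003 -0.001 -1.   ]
```

apply_moves --pt "-0.05 0 1 0" --pt "0 0 1 0" --pt "0 0 1 0" --pt "0 0 0.5 0" --pt "0 0 0.2 0"

```text
clock: 52.48
eef_pos: [0.6587, 0.0335, 0.1003]
tool_rot: [-0.137, 0.991, -0.0, -0.001]
ft_force: [-2.0, -0.1, 12.4]
grip_width: 0.0267
grasp_force: 60.2
```

apply_moves --pt "0 0 0.15 0" --pt "0 0 0.15 0" --pt "0 0 0 0" --pt "0 0 0 0" --pt "0 0 0 0"

```text
clock: 52.9
eef_pos: [0.6614, 0.034, 0.0985]
tool_rot: [-0.137, 0.991, -0.001, 0.003]
ft_force: [-0.5, -0.2, 9.1]
grip_width: 0.0266
grasp_force: 63.8
```

apply_moves --pt "0 0 0 0" --pt "0 0 0 0" --pt "0 0 0 0" --pt "0 0 0 0" --pt "0 0 0 0" --claw 0.58

```text
clock: 53.32
eef_pos: [0.6594, 0.0351, 0.0944]
tool_rot: [-0.138, 0.99, 0.0, -0.001]
ft_force: [-1.0, 0.1, -1.3]
grip_width: 0.0362
grasp_force: 0.0
```

apply_moves --pt "0 0 -0.3 0" --pt "0 0 -0.5 0" --pt "0 0 -1 0" --pt "0 0 -1 0" --pt "0 0 -1 0"

```text
clock: 53.73
eef_pos: [0.6599, 0.0355, 0.1725]
tool_rot: [-0.138, 0.99, -0.0, 0.0]
ft_force: [1.1, 0.3, 0.2]
grip_width: 0.0361
grasp_force: 0.0
```

```bash
python3 -c "
from h import *
c=cam('wrist'); print(tray(.169,-.085,.2),fitcap(c,.659,.0349,.068,.015),'w',fitcap(c,.604,.019,.068,.023))
print([(p.round(4).tolist(),int(a)) for p,a in table()])
plan(.5217,-.3557,.11,106.4)
"
```

```text
[0.659  0.0349] (array([0.6576, 0.0336, 0.0772]), np.float64(0.03)) w (array([0.5904, 0.0104, 0.0796]), np.float64(0.035))
[([0.5656, 0.1869], 207), ([0.522, -0.3547], 76), ([0.4344, -0.3486], 69)]
pos [0.6626 0.0356 0.1766] yaw 105.9 shift [ 12.16 -16.88   3.26] turn/60 -0.008 j [ 0.05  0.6   0.35  1.31 -0.   -0.22] w 0.0354 F [ 0.6 -0.1  0.4] t 53.8 axz [ 0.009  0.    -1.   ]
```

Two fits look wrong: the narrow cap sits high, and the first wide cap has shifted. I need a picture.

```bash
python3 -c "
from h import *
c=cam('wrist');s=cam('scene')
im=np.zeros((600,800,3),np.uint8)
im[:360,:480]=cv2.resize(c['image'],(480,360))
im[:360,480:]=cv2.resize(s['image'][200:300,290:380],(320,360),interpolation=cv2.INTER_CUBIC)
im[360:,:480]=cv2.resize(c['image'][120:300,180:540],(480,240))
cv2.imwrite('pics/m3.png',im)
cv2.imwrite('pics/w9.png',c['image'])
cv2.imwrite('pics/s9.png',s['image'])"
```

```text
(no output)
```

View pics/m3.png

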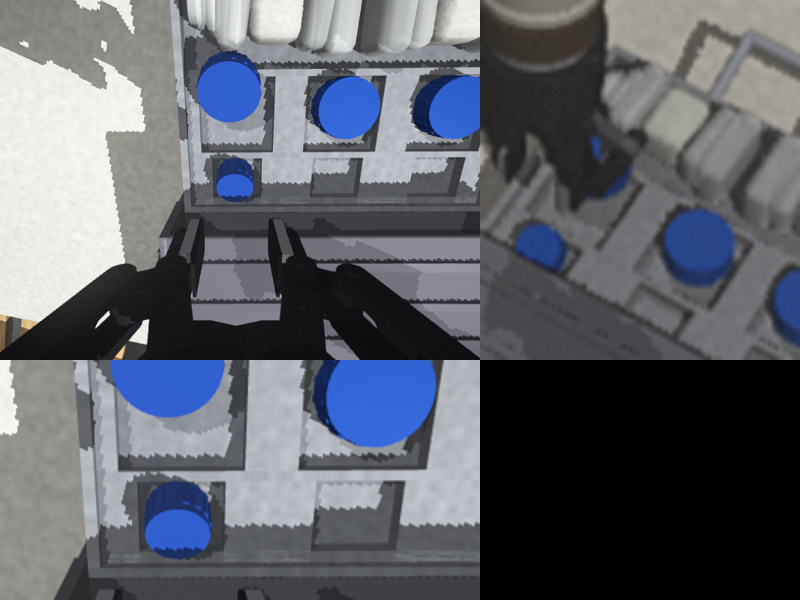

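The first wide cap has been knocked forward onto the pocket's front edge (wrist panel (228, 87)). The narrow cap looks to be inside its pocket. I'll check the heights by comparing fit costs at fixed z.

```bash
cat >> h.py <<'E'
def zscan(c,x,y,r,zs):
    from scipy.optimize import minimize
    h=cv2.cvtColor(c['image'],cv2.COLOR_BGR2HSV); m=cv2.inRange(h,(100,90,25),(130,255,255)); a=np.linspace(0,2*np.pi,60)
    out=[]
    for z in zs:
        def cost(p):
            P=[proj(c,[p[0]+r*np.cos(t),p[1]+r*np.sin(t),z+s]) for t in a for s in(-.011,.011)]
            k=np.zeros_like(m); cv2.fillConvexPoly(k,cv2.convexHull((np.array(P)*16).astype(np.int32)),255,shift=4)
            return np.count_nonzero((k^m)&cv2.dilate(k,np.ones((25,25))))/np.count_nonzero(k)
        R=minimize(cost,[x,y],method='Nelder-Mead',options={'initial_simplex':[[x,y],[x+.008,y],[x,y+.008]]}); out.append((z,R.x.round(4).tolist(),round(R.fun,3)))
    return out
E
python3 -c "
from h import *
c=cam('wrist')
for n,x,y,r in(('nar',.659,.035,.015),('wR',.590,.0104,.023),('wM',.5813,.1006,.023)): print(n,zscan(c,x,y,r,[.060,.064,.068,.072,.076,.08]))
print(bot.get_obs()['clock'])"
```

```text
nar [(0.06, [0.6633, 0.0359], np.float64(0.17)), (0.064, [0.6625, 0.0347], np.float64(0.134)), (0.068, [0.6613, 0.0345], np.float64(0.091)), (0.072, [0.6594, 0.0341], np.float64(0.059)), (0.076, [0.6581, 0.0337], np.float64(0.035)), (0.08, [0.6565, 0.0335], np.float64(0.033))]
wR [(0.06, [0.5891, 0.0095], np.float64(0.165)), (0.064, [0.5892, 0.0097], np.float64(0.126)), (0.068, [0.5904, 0.01], np.float64(0.094)), (0.072, [0.5911, 0.0103], np.float64(0.061)), (0.076, [0.5908, 0.0105], np.float64(0.042)), (0.08, [0.5903, 0.0104], np.float64(0.037))]
wM [(0.06, [0.5802, 0.1033], np.float64(0.043)), (0.064, [0.5804, 0.1016], np.float64(0.019)), (0.068, [0.5807, 0.0999], np.float64(0.029)), (0.072, [0.5807, 0.0979], np.float64(0.058)), (0.076, [0.5812, 0.0958], np.float64(0.089)), (0.08, [0.5818, 0.094], np.float64(0.121))]
53.9833
```

```bash
python3 -c "
from h import *
c=cam('wrist')
co,s=np.cos(CR[2]),np.sin(CR[2]);R=np.array([[co,s],[-s,co]])
for u,v in[(284,212),(348.7,212),(414.7,210),(483,210),(268.5,201),(363.7,202.5),(404,201)]:
    print((u,v),R@(pt(c,u,v,.065)[:2]-CR[:2])+[.2,-Y0])
for p in [(.6573,.0336),(.5904,.0104),(.5807,.101)]: print(R@(np.array(p)-CR[:2])+[.2,-Y0])
cv2.imwrite('pics/m4.png',cv2.resize(c['image'][80:300,220:520],(800,587),interpolation=cv2.INTER_CUBIC))"
```

```text
(284, 212) [ 0.1483 -0.1027]
(348.7, 212) [ 0.1487 -0.0629]
(414.7, 210) [ 0.1479 -0.0224]
(483, 210) [0.1483 0.0194]
(268.5, 201) [ 0.1414 -0.112 ]
(363.7, 202.5) [ 0.1428 -0.0539]
(404, 201) [ 0.1422 -0.0294]
[ 0.167  -0.0858]
[ 0.0962 -0.0891]
[0.1125 0.0005]
```

View pics/m4.png

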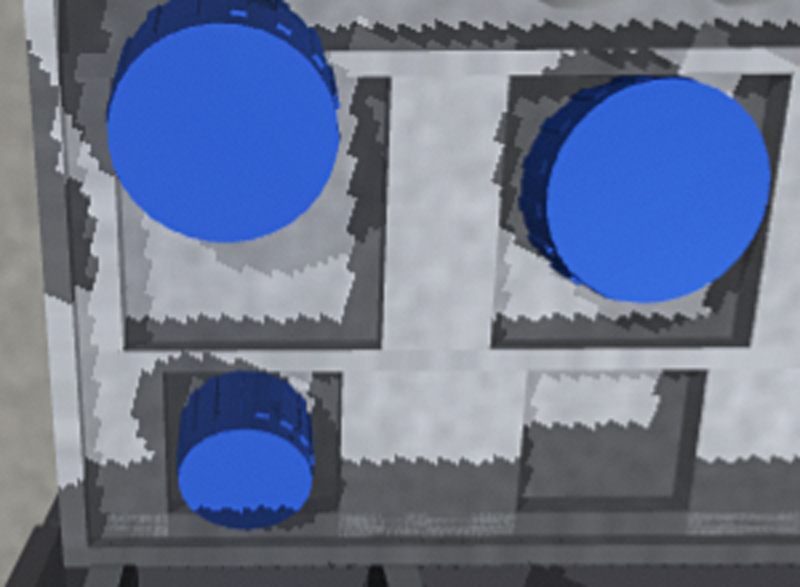

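The picture shows the right wide cap (225, 130) riding on the front divider. The narrow cap (245, 450) looks tilted, so I'll fit the tilt as well.

```bash
cat >> h.py <<'E'
def tiltfit(c,x,y,z,r):
    "fit (x,y,z,tilt about world x, about world y) of a cap by its outline plus top-face brightness edge"
    from scipy.optimize import minimize
    from scipy.spatial.transform import Rotation as Ro
    h=cv2.cvtColor(c['image'],cv2.COLOR_BGR2HSV); m=cv2.inRange(h,(100,90,25),(130,255,255)); top=cv2.inRange(h,(100,90,160),(130,255,255)); a=np.linspace(0,2*np.pi,50)
    def fill(P):
        k=np.zeros_like(m); cv2.fillConvexPoly(k,cv2.convexHull((np.array(P)*16).astype(np.int32)),255,shift=4); return k
    def cost(p):
        Q=Ro.from_rotvec([p[3],p[4],0]).as_matrix()
        g=lambda s:[proj(c,p[:3]+Q@[r*np.cos(t),r*np.sin(t),s]) for t in a]
        T,B=g(.011),g(-.011); k,kt=fill(T+B),fill(T); b=cv2.dilate(k,np.ones((15,15)))
        return (np.count_nonzero((k^m)&b)+np.count_nonzero((kt^top)&b))/np.count_nonzero(k)
    s=np.array([x,y,z,0,0]); S=np.vstack([s,s+np.diag([.006,.006,.008,.2,.2])]); R=None
    for _ in range(2):
        R=minimize(cost,s,method='Nelder-Mead',options={'initial_simplex':S,'maxiter':500,'xatol':1e-4,'fatol':1e-4}); s=R.x; S=np.vstack([s,s-np.diag([.004,.004,.005,.1,.1])])
    q=R.x; return q[:3].round(4),np.degrees(q[3:]).round(1),round(R.fun,3)
E
python3 -c "
from h import *
c=cam('wrist'); print('cam',-np.array(c['R']).T@c['t'])
for n,x,y,z,r in(('nar',.658,.034,.07,.015),('wR',.590,.0104,.075,.023),('wM',.5813,.1006,.066,.023)): print(n,tiltfit(c,x,y,z,r))"
```

```text
cam [0.5829 0.0139 0.2897]
nar (array([0.6612, 0.0345, 0.068 ]), array([-5.7, 20.6]), np.float64(0.137))
wR (array([0.5906, 0.01  , 0.0709]), array([-6.4, 21.4]), np.float64(0.03))
wM (array([0.5806, 0.1015, 0.0638]), array([-1., -1.]), np.float64(0.031))
```

apply_moves --pt "-0.5 0 -0.5 0" --pt "-0.5 0 -0.5 0" --pt "-0.5 0 -0.5 0" --pt "-0.3 0 -0.5 0" --pt "0 0 0 0"

```text
clock: 54.5
eef_pos: [0.6958, 0.0457, 0.2115]
tool_rot: [-0.138, 0.99, -0.0, 0.001]
ft_force: [-0.0, 0.0, -0.0]
grip_width: 0.0356
grasp_force: 0.0
```

```bash
python3 -c "
from h import *
c=cam('wrist','w10.png'); print('cam',-np.array(c['R']).T@c['t'])
plan(.6,.012,.2,106.4)
for n,x,y,z,r in(('nar',.658,.034,.07,.015),('wR',.590,.0104,.075,.023),('wM',.5813,.1006,.066,.023)): print(n,tiltfit(c,x,y,z,r))
u,v=proj(c,[.66,.035,.08]).astype(int); h=cv2.cvtColor(c['image'],cv2.COLOR_BGR2HSV)
print(u,v); P=h[v-36:v+36:4,u]; print(P.tolist())"
```

```text
cam [0.619  0.0241 0.3309]
pos [0.695  0.0455 0.2105] yaw 105.9 shift [ 5.02 -0.31  0.52] turn/60 -0.008 j [ 0.07  0.67  0.56  1.46  0.   -0.21] w 0.0357 F [ 1.1 -0.1 -0.1] t 54.5 axz [ 0.  0. -1.]
nar (array([0.6608, 0.0344, 0.0686]), array([-6.6, 21.5]), np.float64(0.163))
wR (array([0.5918, 0.0112, 0.0724]), array([2.1, 6.2]), np.float64(0.105))
wM (array([0.5803, 0.1015, 0.0638]), array([-1.3,  0.2]), np.float64(0.034))
313 178
[[113, 25, 83], [111, 14, 188], [111, 76, 97], [112, 173, 100], [113, 172, 98], [112, 174, 97], [111, 192, 205], [111, 191, 207], [111, 191, 208], [111, 192, 208], [111, 193, 206], [111, 192, 209], [111, 195, 207], [111, 195, 211], [112, 179, 97], [112, 182, 98], [105, 23, 66], [109, 26, 79]]
```

Both caps are tilted about 22° about the grip axis, with their front edges on the walls. Mend plan: push the narrow cap rearward off its front wall with the shut fingertips, then regrip the wide one and move it back.

```bash
python3 -c "
from h import *
p=tray(.134,-.086,.2);print(p); plan(*p,.11,106.4)"
```

```text
[0.6257 0.0241]
pos [0.695  0.0455 0.2105] yaw 105.9 shift [ 3.62 -0.08  5.02] turn/60 -0.008 j [ 0.07  0.67  0.56  1.46  0.   -0.21] w 0.0357 F [ 1.1 -0.1 -0.1] t 54.5 axz [ 0.  0. -1.]
```

apply_moves --pt "0 0 0 0" --pt "0 0 0 0" --pt "0 0 0 0" --pt "0 0 0 0" --pt "0 0 0 0" --claw 1

```text
clock: 54.97
eef_pos: [0.694, 0.0451, 0.2105]
tool_rot: [-0.138, 0.99, 0.0, -0.0]
ft_force: [0.1, 0.6, -0.2]
grip_width: -0.0002
grasp_force: 0.0
```

apply_moves --pt "1 0 0 -0.008" --pt "1 0 0 0" --pt "1 0 0 0" --pt "0.58 -0.06 1 0" --pt "0 0 1 0"

```text
clock: 55.38
eef_pos: [0.625, 0.0232, 0.1728]
tool_rot: [-0.142, 0.99, -0.0, 0.001]
ft_force: [0.3, 0.5, -0.1]
grip_width: -0.0
grasp_force: 0.0
```

apply_moves --pt "0 0 1 0" --pt "0 0 0.7 0" --pt "0 0 0.3 0" --pt "0 0 0 0" --pt "0 0 0 0"

```text
clock: 55.8
eef_pos: [0.6262, 0.0241, 0.1313]
tool_rot: [-0.142, 0.99, -0.0, 0.0]
ft_force: [0.5, -0.4, 0.4]
grip_width: -0.0002
grasp_force: 0.0
```

```bash
python3 -c "
from h import *
p=tray(.134,-.086,.2); plan(*p,.091,106.4); p=tray(.145,-.086,.2); plan(*p,.091)"
```

```text
pos [0.6262 0.0241 0.1313] yaw 106.4 shift [0.02 0.01 2.01] turn/60 -0.0 j [ 0.04  0.56  0.16  1.17 -0.   -0.25] w -0.0002 F [ 0.5 -0.4  0.4] t 55.8 axz [ 0. -0. -1.]
pos [0.6262 0.0241 0.1313] yaw 106.4 shift [-0.53  0.01  2.01] turn/60 None j [ 0.04  0.56  0.16  1.17 -0.   -0.25] w -0.0002 F [ 0.5 -0.4  0.4] t 55.8 axz [ 0. -0. -1.]
```

apply_moves --pt "0 0 0.8 0" --pt "0 0 0.8 0" --pt "0 0 0.4 0" --pt "0 0 0 0" --pt "0 0 0 0"

```text
clock: 56.22
eef_pos: [0.6263, 0.0241, 0.0914]
tool_rot: [-0.142, 0.99, -0.0, 0.0]
ft_force: [0.6, 0.5, 0.5]
grip_width: 0.0001
grasp_force: 0.0
```

apply_moves --pt "-0.15 0 0 0" --pt "-0.15 0 0 0" --pt "-0.15 0 0 0" --pt "-0.1 0 0 0" --pt "0 0 0 0"

```text
clock: 56.63
eef_pos: [0.6374, 0.0274, 0.0913]
tool_rot: [-0.142, 0.99, -0.0, 0.001]
ft_force: [0.1, -0.4, -1.0]
grip_width: 0.0003
grasp_force: 0.0
```

apply_moves --pt "-0.05 0 0 0" --pt "0.1 0 0 0" --pt "0.1 0 -0.5 0" --pt "0 0 -1 0" --pt "0 0 -1 0"

```text
clock: 57.05
eef_pos: [0.6325, 0.0262, 0.141]
tool_rot: [-0.142, 0.99, 0.0, -0.001]
ft_force: [0.4, 0.4, 0.5]
grip_width: -0.0001
grasp_force: 0.0
```

apply_moves --pt "-0.5 0 -1 0" --pt "-1 0 -1 0" --pt "-1 0 -0.5 0" --pt "0 0 0 0" --pt "0 0 0 0"

```text
clock: 57.47
eef_pos: [0.6824, 0.0406, 0.1919]
tool_rot: [-0.143, 0.99, -0.0, 0.001]
ft_force: [0.0, -0.0, -0.0]
grip_width: 0.0001
grasp_force: 0.0
```

```bash
python3 -c "
from h import *
c=cam('wrist')
plan(.6,.012,.2,106.4)
for n,x,y,z,r in(('nar',.658,.034,.07,.015),('wR',.590,.0104,.075,.023),('wM',.5813,.1006,.066,.023)): print(n,tiltfit(c,x,y,z,r))"
```

```text
pos [0.6811 0.0403 0.1908] yaw 106.4 shift [ 4.29 -0.22 -0.46] turn/60 -0.0 j [ 0.06  0.64  0.47  1.39 -0.   -0.23] w 0.0001 F [-0.3 -0.2 -1. ] t 57.5 axz [-0.001 -0.    -1.   ]
nar (array([0.6632, 0.0352, 0.0622]), array([-1.1,  1. ]), np.float64(0.169))
wR (array([0.5916, 0.0111, 0.0729]), array([3.1, 5.7]), np.float64(0.128))
wM (array([0.5801, 0.1018, 0.0633]), array([-0.4,  0.8]), np.float64(0.031))
```

The narrow cap is now flat and seated. Next I'll regrip the wide cap at (0.591, 0.0105).

```bash
python3 -c "
from h import *
plan(.5910,.0105,.12,106.4); d=tray(.118,-.084,.2); print(d)"
```

```text
pos [0.6811 0.0403 0.1908] yaw 106.4 shift [ 4.74 -0.16  3.54] turn/60 -0.0 j [ 0.06  0.64  0.47  1.39 -0.   -0.23] w 0.0001 F [-0.3 -0.2 -1. ] t 57.5 axz [-0.001 -0.    -1.   ]
[0.6098 0.0215]
```

apply_moves --pt "1 0 0 0" --pt "1 0 0 0" --pt "1 0 0 0" --pt "1 0 0 0" --pt "0.5 0 0 0" --claw 0.3

```text
clock: 57.93
eef_pos: [0.5911, 0.0141, 0.1898]
tool_rot: [-0.142, 0.99, 0.0, -0.002]
ft_force: [0.3, -0.1, 0.5]
grip_width: 0.059
grasp_force: 0.0
```

```bash
python3 -c "
from h import *
plan(.5910,.0105,.096,106.4)
c=cam('wrist'); print(tiltfit(c,.591,.0105,.072,.023))"
```

```text
pos [0.5911 0.0141 0.1898] yaw 106.3 shift [ 0.03 -0.18  4.69] turn/60 -0.001 j [ 0.02  0.46  0.15  1.27 -0.   -0.26] w 0.059 F [ 0.3 -0.1  0.5] t 57.9 axz [-0.005 -0.    -1.   ]
(array([0.5909, 0.01  , 0.0713]), array([-6.1, 21.5]), np.float64(0.047))
```

apply_moves --pt "0.03 -0.19 1 0" --pt "0 0 1 0" --pt "0 0 1 0" --pt "0 0 1 0" --pt "0 0 0.5 0"

```text
clock: 58.4
eef_pos: [0.5932, 0.0111, 0.0976]
tool_rot: [-0.142, 0.99, 0.0, -0.003]
ft_force: [-0.6, -0.5, -0.2]
grip_width: 0.0599
grasp_force: 0.0
```

apply_moves --pt "0 0 0.2 0" --pt "0 0 0 0" --pt "0 0 0 0" --pt "0 0 0 0" --pt "0 0 0 0"

```text
clock: 58.82
eef_pos: [0.5968, 0.0113, 0.0983]
tool_rot: [-0.142, 0.99, -0.0, 0.001]
ft_force: [0.1, 0.0, 0.5]
grip_width: 0.0599
grasp_force: 0.0
```

apply_moves --pt "0 0 0 0" --pt "0 0 0 0" --pt "0 0 0 0" --pt "0 0 0 0" --pt "0 0 0 0" --claw 1

```text
clock: 59.23
eef_pos: [0.5968, 0.0113, 0.0983]
tool_rot: [-0.142, 0.99, -0.0, 0.001]
ft_force: [-0.0, 1.1, 6.0]
grip_width: 0.0431
grasp_force: 60.2
```

apply_moves --pt "0 0 -0.3 0" --pt "0 0 -0.3 0" --pt "0 0 -0.3 0" --pt "0 0 0 0" --pt "0 0 0 0"

```text
clock: 59.65
eef_pos: [0.5962, 0.0113, 0.1155]
tool_rot: [-0.142, 0.99, -0.0, 0.001]
ft_force: [-0.5, -0.1, 0.0]
grip_width: 0.0424
grasp_force: 60.7
```

```bash
python3 -c "
from h import *
p=tray(.118,-.083,.2); plan(*p,.0965,106.4)
c=cam('wrist'); print(tiltfit(c,.591,.0105,.085,.023))"
```

```text
pos [0.5962 0.0113 0.1155] yaw 106.4 shift [-0.8   0.35  0.95] turn/60 -0.001 j [ 0.02  0.52  0.04  1.1  -0.   -0.27] w 0.0424 F [-0.5 -0.1  0. ] t 59.6 axz [ 0.001  0.    -1.   ]
(array([0.5896, 0.0085, 0.097 ]), array([ 1.7, 38.8]), np.float64(0.263))
```

apply_moves --pt "-0.4 0.15 0 0" --pt "-0.4 0.15 0 0" --pt "-0.27 0.05 0 0" --pt "0 0 0 0" --pt "0 0 0 0"

```text
clock: 60.12
eef_pos: [0.6147, 0.0244, 0.1144]
tool_rot: [-0.143, 0.99, -0.0, -0.0]
ft_force: [-0.3, -0.6, 0.2]
grip_width: 0.0425
grasp_force: 60.8
```

apply_moves --pt "0 0 0.3 0" --pt "0 0 0.2 0" --pt "0 0 0.15 0" --pt "0 0 0 0" --pt "0 0 0 0"

```text
clock: 60.53
eef_pos: [0.6139, 0.0238, 0.1014]
tool_rot: [-0.142, 0.99, 0.0, -0.001]
ft_force: [-0.5, -0.5, -0.1]
grip_width: 0.0426
grasp_force: 60.8
```

apply_moves --pt "0 0 0 0" --pt "0 0 0 0" --pt "0 0 0 0" --pt "0 0 0 0" --pt "0 0 0 0" --claw 0.38

```text
clock: 60.95
eef_pos: [0.6145, 0.024, 0.1021]
tool_rot: [-0.142, 0.99, -0.0, 0.0]
ft_force: [-1.2, 0.1, -0.7]
grip_width: 0.0528
grasp_force: 0.0
```

apply_moves --pt "0 0 -0.5 0" --pt "0 0 -1 0" --pt "0 0 -1 0" --pt "0 0 -1 0" --pt "0 0 -0.5 0"

```text
clock: 61.37
eef_pos: [0.6157, 0.024, 0.1856]
tool_rot: [-0.142, 0.99, -0.0, 0.002]
ft_force: [0.9, 0.4, 0.9]
grip_width: 0.0529
grasp_force: 0.0
```

```bash
python3 -c "
from h import *
plan(.5217,-.3557,.11,106.4)
c=cam('wrist'); print(tray(.113,-.085,.2),tiltfit(c,.605,.019,.068,.023),tiltfit(c,.659,.035,.068,.015))
print([(p.round(4).tolist(),int(a)) for p,a in table()])"
```

```text
pos [0.6157 0.024  0.1856] yaw 106.4 shift [  9.88 -16.89   3.76] turn/60 -0.001 j [ 0.04  0.5   0.21  1.27 -0.   -0.25] w 0.0529 F [0.9 0.4 0.9] t 61.4 axz [ 0.005  0.    -1.   ]
[0.6053 0.0191] (array([0.6063, 0.0216, 0.0624]), array([0.1, 0.5]), np.float64(0.033)) (array([0.6636, 0.0351, 0.063 ]), array([-2.2,  1. ]), np.float64(0.151))
[([0.5659, 0.1872], 207), ([0.5216, -0.3553], 74), ([0.4355, -0.3487], 74)]
```

Both caps are flat and seated. Next narrow cap.

apply_moves --pt "0.6 -1 0 0" --pt "0.6 -1 0 0" --pt "0.6 -1 0 0" --pt "0.6 -1 0 0" --pt "0.6 -1 0 0" --claw 0.2

```text
clock: 61.88
eef_pos: [0.5838, -0.0896, 0.1803]
tool_rot: [-0.143, 0.99, 0.0, -0.001]
ft_force: [0.6, -0.3, -0.2]
grip_width: 0.0685
grasp_force: 0.0
```

apply_moves --pt "0.6 -1 0 0" --pt "0.6 -1 0 0" --pt "0.6 -1 0 0" --pt "0.6 -1 0 0" --pt "0.6 -1 0 0"

```text
clock: 62.3
eef_pos: [0.5544, -0.2025, 0.1804]
tool_rot: [-0.142, 0.99, 0.001, -0.001]
ft_force: [0.5, -0.5, 0.1]
grip_width: 0.0686
grasp_force: 0.0
```

apply_moves --pt "0.6 -1 0 0" --pt "0.6 -1 0 0" --pt "0.6 -1 0 0" --pt "0.6 -1 0 0" --pt "0.6 -1 0 0"

```text
clock: 62.72
eef_pos: [0.5251, -0.3152, 0.1803]
tool_rot: [-0.142, 0.99, 0.001, -0.001]
ft_force: [0.8, -0.0, -0.4]
grip_width: 0.0682
grasp_force: 0.0
```

apply_moves --pt "0.5 -1 1 0" --pt "0.4 -0.9 1 0" --pt "0 0 1 0" --pt "0 0 0.7 0" --pt "0 0 0 0"

```text
clock: 63.13
eef_pos: [0.5164, -0.3547, 0.1023]
tool_rot: [-0.142, 0.99, 0.003, -0.004]
ft_force: [-0.9, -0.0, -0.2]
grip_width: 0.068
grasp_force: 0.0
```

```bash
python3 -c "
from h import *
c=cam('wrist'); f,e=fitcap(c,.5216,-.3555,.011,.015); print(f,e); plan(f[0]-.0008,f[1],.0345,106.4)"
```

```text
[ 0.5235 -0.3549  0.0061] 0.027
pos [ 0.5175 -0.355   0.1045] yaw 106.3 shift [-0.26 -0.09  3.5 ] turn/60 -0.001 j [-0.6   0.59  0.14  1.13  0.   -0.89] w 0.0682 F [ 1.2  0.4 -0.3] t 63.2 axz [-0.006  0.004 -1.   ]
```

apply_moves --pt "-0.22 -0.07 1 0" --pt "0 0 1 0" --pt "0 0 1 0" --pt "0 0 0.4 0" --pt "0 0 0 0"

```text
clock: 63.6
eef_pos: [0.5232, -0.355, 0.0381]
tool_rot: [-0.143, 0.99, 0.001, -0.002]
ft_force: [0.5, 0.1, -0.8]
grip_width: 0.0687
grasp_force: 0.0
```

apply_moves --pt "0 0 0 0" --pt "0 0 0 0" --pt "0 0 0 0" --pt "0 0 0 0" --pt "0 0 0 0"

```text
clock: 64.02
eef_pos: [0.5249, -0.3566, 0.041]
tool_rot: [-0.142, 0.99, -0.001, 0.001]
ft_force: [-0.1, -0.5, -0.6]
grip_width: 0.0685
grasp_force: 0.0
```

```bash
python3 -c "
from h import *
c=cam('wrist'); f,e=fitcap(c,.5226,-.3555,.011,.015); print(f,e); plan(.5225,-.3552,.0345,106.4)"
```

```text
[ 0.5227 -0.3553  0.0083] 0.023
pos [ 0.5247 -0.3565  0.0408] yaw 106.4 shift [0.09 0.09 0.31] turn/60 -0.001 j [-0.6   0.66  0.08  0.99  0.   -0.88] w 0.0686 F [-0.5 -0.5  0.4] t 64.1 axz [ 0.001 -0.001 -1.   ]
```

apply_moves --pt "0.09 0.09 0.2 0" --pt "0 0 0.19 0" --pt "0 0 0 0" --pt "0 0 0 0" --pt "0 0 0 0"

```text
clock: 64.48
eef_pos: [0.5219, -0.3549, 0.0318]
tool_rot: [-0.142, 0.99, 0.0, -0.0]
ft_force: [-0.0, 0.5, 0.2]
grip_width: 0.0682
grasp_force: 0.0
```

apply_moves --pt "0 0 0 0" --pt "0 0 0 0" --pt "0 0 0 0" --pt "0 0 0 0" --pt "0 0 0 0" --claw 1

```text
clock: 64.9
eef_pos: [0.5224, -0.3552, 0.0326]
tool_rot: [-0.142, 0.99, -0.0, 0.0]
ft_force: [-0.4, 0.1, 2.9]
grip_width: 0.0272
grasp_force: 59.2
```

apply_moves --pt "0 0 -0.5 0" --pt "0 0 -1 0" --pt "0 0 -1 0" --pt "0 0 -1 0" --pt "0 0 -1 0"

```text
clock: 65.32
eef_pos: [0.5219, -0.3549, 0.1235]
tool_rot: [-0.142, 0.99, 0.0, -0.0]
ft_force: [0.2, -0.5, -0.2]
grip_width: 0.0274
grasp_force: 59.1
```

apply_moves --pt "0 0 -1 0" --pt "0 0 -1 0" --pt "0 0 -0.6 0" --pt "0 0 0 0" --pt "0 0 0 0"

```text
clock: 65.73
eef_pos: [0.5224, -0.3552, 0.1752]
tool_rot: [-0.142, 0.99, -0.001, 0.001]
ft_force: [-0.6, -0.5, -0.6]
grip_width: 0.0273
grasp_force: 59.1
```

```bash
python3 -c "
from h import *
p=tray(.169,0,.2); plan(*p,.175,106.4)"
```

```text
pos [ 0.5224 -0.3552  0.1752] yaw 106.4 shift [-12.05  21.04  -0.01] turn/60 -0.0 j [-0.6   0.54  0.25  1.28 -0.   -0.88] w 0.0273 F [-0.6 -0.5 -0.6] t 65.7 axz [ 0.002 -0.001 -1.   ]
```

apply_moves --pt "-0.6 1 0 0" --pt "-0.6 1 0 0" --pt "-0.6 1 0 0" --pt "-0.6 1 0 0" --pt "-0.6 1 0 0"

```text
clock: 66.15
eef_pos: [0.5505, -0.2407, 0.1722]
tool_rot: [-0.142, 0.99, 0.001, -0.001]
ft_force: [-0.3, -0.4, 0.1]
grip_width: 0.0272
grasp_force: 59.1
```

apply_moves --pt "-0.6 1 0 0" --pt "-0.6 1 0 0" --pt "-0.6 1 0 0" --pt "-0.6 1 0 0" --pt "-0.6 1 0 0"

```text
clock: 66.57
eef_pos: [0.5799, -0.1279, 0.1723]
tool_rot: [-0.142, 0.99, 0.001, -0.002]
ft_force: [0.3, -0.0, -1.0]
grip_width: 0.0273
grasp_force: 59.1
```

apply_moves --pt "-0.6 1 0 0" --pt "-0.6 1 0 0" --pt "-0.6 1 0 0" --pt "-0.6 1 0 0" --pt "-0.6 1 0 0"

```text
clock: 66.98
eef_pos: [0.6093, -0.0153, 0.1722]
tool_rot: [-0.142, 0.99, 0.0, -0.002]
ft_force: [0.5, -1.2, 0.5]
grip_width: 0.0273
grasp_force: 59.1
```

apply_moves --pt "-0.6 1 0 0" --pt "-0.6 1 0 0" --pt "-0.6 1 0 0" --pt "-0.6 1 0 0" --pt "-0.6 1 0 0"

```text
clock: 67.4
eef_pos: [0.6387, 0.0974, 0.1721]
tool_rot: [-0.142, 0.99, -0.0, -0.002]
ft_force: [0.3, -0.1, 0.0]
grip_width: 0.0271
grasp_force: 59.1
```

apply_moves --pt "-0.05 0.7 0 0" --pt "0 0.34 0 0" --pt "0 0 0 0" --pt "0 0 0 0" --pt "0 0 0 0"

```text
clock: 67.82
eef_pos: [0.6344, 0.1154, 0.174]
tool_rot: [-0.142, 0.99, -0.0, -0.0]
ft_force: [-0.5, -0.4, -0.4]
grip_width: 0.0269
grasp_force: 59.1
```

apply_moves --pt "0 0 0.8 0" --pt "0 0 0.8 0" --pt "0 0 0.8 0" --pt "0 0 0.8 0" --pt "0 0 0 0"

```text
clock: 68.23
eef_pos: [0.6323, 0.1146, 0.1065]
tool_rot: [-0.141, 0.99, -0.0, -0.003]
ft_force: [-1.7, -0.9, -0.3]
grip_width: 0.0271
grasp_force: 59.1
```

apply_moves --pt "0 0 0 0" --pt "0 0 0 0" --pt "0 0 0 0" --pt "0 0 0 0" --pt "0 0 0 0"

```text
clock: 68.65
eef_pos: [0.6354, 0.1167, 0.1113]
tool_rot: [-0.142, 0.99, 0.0, 0.001]
ft_force: [0.4, -1.3, -0.1]
grip_width: 0.0271
grasp_force: 59.1
```

```bash
python3 -c "
from h import *
p=tray(.170,0,.2); plan(*p,.0885,106.4)"
```

```text
pos [0.6354 0.1167 0.1113] yaw 106.4 shift [-0.03 -0.01  1.14] turn/60 -0.001 j [ 0.18  0.61  0.2   1.15 -0.   -0.1 ] w 0.0271 F [ 0.4 -1.3 -0.1] t 68.7 axz [ 0.002  0.    -1.   ]
```

apply_moves --pt "-0.03 0 0.4 0" --pt "0 0 0.4 0" --pt "0 0 0.2 0" --pt "0 0 0.1 0" --pt "0 0 0 0"

```text
clock: 69.07
eef_pos: [0.635, 0.1169, 0.0876]
tool_rot: [-0.142, 0.99, 0.0, -0.0]
ft_force: [0.2, 0.2, 0.8]
grip_width: 0.0268
grasp_force: 59.3
```

apply_moves --pt "0 0 0 0" --pt "0 0 0 0" --pt "0 0 0 0" --pt "0 0 0 0" --pt "0 0 0 0"

```text
clock: 69.48
eef_pos: [0.6352, 0.1168, 0.0879]
tool_rot: [-0.142, 0.99, -0.0, -0.0]
ft_force: [0.0, -0.2, -0.8]
grip_width: 0.027
grasp_force: 59.2
```

apply_moves --pt "0 0 0 0" --pt "0 0 0 0" --pt "0 0 0 0" --pt "0 0 0 0" --pt "0 0 0 0" --claw 0.56

```text
clock: 69.9
eef_pos: [0.6353, 0.1168, 0.0882]
tool_rot: [-0.142, 0.99, -0.0, 0.0]
ft_force: [-1.3, 0.1, -0.6]
grip_width: 0.0373
grasp_force: 0.0
```

apply_moves --pt "0 0 -0.3 0" --pt "0 0 -0.7 0" --pt "0 0 -1 0" --pt "-0.5 0 -1 0" --pt "-0.5 0 -1 0"

```text
clock: 70.32
eef_pos: [0.6542, 0.1224, 0.1696]
tool_rot: [-0.142, 0.99, 0.0, -0.0]
ft_force: [0.3, 0.4, -0.9]
grip_width: 0.0375
grasp_force: 0.0
```

```bash
python3 -c "
from h import *
plan(.435,-.3489,.11,106.4)
c=cam('wrist'); print(tray(.169,0,.2),tiltfit(c,.635,.1165,.068,.015),fitcap(c,.635,.1165,.068,.015))
print([(p.round(4).tolist(),int(a)) for p,a in table()])"
```

```text
pos [0.6542 0.1224 0.1696] yaw 106.4 shift [ 17.16 -19.52   2.98] turn/60 -0.001 j [ 0.18  0.62  0.36  1.32  0.   -0.1 ] w 0.0375 F [ 0.3  0.4 -0.9] t 70.3 axz [-0. -0. -1.]
[0.635  0.1165] (array([0.6354, 0.1177, 0.0624]), array([0.8, 0.2]), np.float64(0.092)) (array([0.6338, 0.117 , 0.0673]), np.float64(0.045))
[([0.6748, 0.0369], 98), ([0.6155, 0.0233], 197), ([0.435, -0.3483], 74)]
```

Flat and centred. Last narrow cap.

apply_moves --pt "0.8 -1 0 0" --pt "0.8 -1 0 0" --pt "0.8 -1 0 0" --pt "0.8 -1 0 0" --pt "0.8 -1 0 0" --claw 0.2

```text
clock: 70.83
eef_pos: [0.6046, 0.0031, 0.1674]
tool_rot: [-0.143, 0.99, 0.0, -0.001]
ft_force: [-0.7, -0.5, -0.1]
grip_width: 0.0684
grasp_force: 0.0
```

apply_moves --pt "0.9 -1 0 0" --pt "0.9 -1 0 0" --pt "0.9 -1 0 0" --pt "0.9 -1 0 0" --pt "0.9 -1 0 0"

```text
clock: 71.25
eef_pos: [0.5463, -0.1183, 0.1676]
tool_rot: [-0.142, 0.99, 0.0, -0.0]
ft_force: [0.8, -0.9, 0.4]
grip_width: 0.0684
grasp_force: 0.0
```

apply_moves --pt "0.9 -1 0 0" --pt "0.9 -1 0 0" --pt "0.9 -1 0 0" --pt "0.9 -1 0 0" --pt "0.9 -1 0 0"

```text
clock: 71.67
eef_pos: [0.4882, -0.2394, 0.1677]
tool_rot: [-0.142, 0.99, 0.0, -0.0]
ft_force: [-0.1, 0.3, 0.5]
grip_width: 0.0682
grasp_force: 0.0
```

apply_moves --pt "0.9 -1 0 0" --pt "0.9 -1 0 0" --pt "0.9 -1 0 0" --pt "0.9 -1 0 0" --pt "0.55 -0.5 0 0"

```text
clock: 72.08
eef_pos: [0.4335, -0.3504, 0.1676]
tool_rot: [-0.141, 0.99, -0.0, -0.0]
ft_force: [-0.2, 0.2, -0.3]
grip_width: 0.0682
grasp_force: 0.0
```

apply_moves --pt "0 0 1 0" --pt "0 0 1 0" --pt "0 0 1 0" --pt "0 0 0 0" --pt "0 0 0 0"

```text
clock: 72.5
eef_pos: [0.434, -0.3474, 0.1068]
tool_rot: [-0.142, 0.99, 0.001, -0.001]
ft_force: [0.7, 0.0, -0.0]
grip_width: 0.0681
grasp_force: 0.0
```

apply_moves --pt "0 0 0 0" --pt "0 0 0 0" --pt "0 0 0 0" --pt "0 0 0 0" --pt "0 0 0 0"

```text
clock: 72.92
eef_pos: [0.4357, -0.3486, 0.1089]
tool_rot: [-0.142, 0.99, -0.001, 0.0]
ft_force: [0.9, -0.4, 1.2]
grip_width: 0.0682
grasp_force: 0.0
```

```bash
python3 -c "
from h import *
c=cam('wrist'); f,e=fitcap(c,.435,-.3486,.011,.015); print(f,e); plan(.4352,-.3486,.0325,106.4)"
```

```text
[ 0.4357 -0.3489  0.0071] 0.024
pos [ 0.4356 -0.3485  0.1087] yaw 106.4 shift [0.02 0.   3.81] turn/60 -0.0 j [-0.67  0.45 -0.08  1.04 -0.   -0.96] w 0.0684 F [ 0.1 -0.4  0.7] t 73.0 axz [ 0.001 -0.001 -1.   ]
```

apply_moves --pt "0.02 0 1 0" --pt "0 0 1 0" --pt "0 0 1 0" --pt "0 0 0.5 0" --pt "0 0 0.2 0"

```text
clock: 73.38
eef_pos: [0.4338, -0.3475, 0.0323]
tool_rot: [-0.142, 0.99, 0.001, -0.001]
ft_force: [0.4, -0.9, 0.5]
grip_width: 0.0682
grasp_force: 0.0
```

apply_moves --pt "0 0 0.1 0" --pt "0 0 0 0" --pt "0 0 0 0" --pt "0 0 0 0" --pt "0 0 0 0"

```text
clock: 73.8
eef_pos: [0.4355, -0.349, 0.0331]
tool_rot: [-0.142, 0.99, -0.001, 0.001]
ft_force: [-1.0, -0.6, 0.6]
grip_width: 0.0686
grasp_force: 0.0
```

apply_moves --pt "0 0 0 0" --pt "0 0 0 0" --pt "0 0 0 0" --pt "0 0 0 0" --pt "0 0 0 0" --claw 1

```text
clock: 74.22
eef_pos: [0.4352, -0.3487, 0.0327]
tool_rot: [-0.142, 0.99, -0.0, 0.0]
ft_force: [0.0, 1.9, 3.9]
grip_width: 0.0272
grasp_force: 59.1
```

apply_moves --pt "0 0 -0.5 0" --pt "0 0 -1 0" --pt "0 0 -1 0" --pt "0 0 -1 0" --pt "0 0 -1 0"

```text
clock: 74.63
eef_pos: [0.4347, -0.3483, 0.1233]
tool_rot: [-0.142, 0.99, 0.0, -0.0]
ft_force: [0.5, -0.3, 0.1]
grip_width: 0.0273
grasp_force: 59.1
```

apply_moves --pt "0 0 -1 0" --pt "0 0 -1 0" --pt "0 0 -0.6 0" --pt "0 0 0 0" --pt "0 0 0 0"

```text
clock: 75.05
eef_pos: [0.4352, -0.3487, 0.1749]
tool_rot: [-0.142, 0.99, -0.001, 0.001]
ft_force: [-0.2, -0.4, -0.1]
grip_width: 0.0273
grasp_force: 59.1
```

```bash
python3 -c "
from h import *
p=tray(.169,.085,.2); plan(*p,.175,106.4)"
```

```text
pos [ 0.4352 -0.3487  0.1749] yaw 106.4 shift [-16.14  23.75  -0.02] turn/60 -0.001 j [-0.68  0.4   0.02  1.19  0.   -0.96] w 0.0273 F [-0.2 -0.4 -0.1] t 75.0 axz [ 0.001 -0.001 -1.   ]
```

apply_moves --pt "-0.7 1 0 0" --pt "-0.7 1 0 0" --pt "-0.7 1 0 0" --pt "-0.7 1 0 0" --pt "-0.7 1 0 0"

```text
clock: 75.47
eef_pos: [0.473, -0.2313, 0.1724]
tool_rot: [-0.142, 0.99, 0.001, -0.001]
ft_force: [0.2, -0.3, -0.3]
grip_width: 0.027
grasp_force: 59.1
```

apply_moves --pt "-0.7 1 0 0" --pt "-0.7 1 0 0" --pt "-0.7 1 0 0" --pt "-0.7 1 0 0" --pt "-0.7 1 0 0"

```text
clock: 75.88
eef_pos: [0.512, -0.1157, 0.1724]
tool_rot: [-0.142, 0.99, 0.001, -0.002]
ft_force: [0.7, 0.6, 0.3]
grip_width: 0.027
grasp_force: 59.1
```

apply_moves --pt "-0.7 1 0 0" --pt "-0.7 1 0 0" --pt "-0.7 1 0 0" --pt "-0.7 1 0 0" --pt "-0.7 1 0 0"

```text
clock: 76.3
eef_pos: [0.5509, -0.0003, 0.1723]
tool_rot: [-0.142, 0.99, 0.0, -0.002]
ft_force: [0.5, 0.1, -0.9]
grip_width: 0.0274
grasp_force: 59.1
```

apply_moves --pt "-0.7 1 0 0" --pt "-0.7 1 0 0" --pt "-0.7 1 0 0" --pt "-0.7 1 0 0" --pt "-0.7 1 0 0"

```text
clock: 76.72
eef_pos: [0.59, 0.1152, 0.1721]
tool_rot: [-0.142, 0.99, -0.0, -0.002]
ft_force: [-0.2, -1.3, -0.3]
grip_width: 0.0273
grasp_force: 59.1
```

apply_moves --pt "-0.7 1 0 0" --pt "-0.7 1 0 0" --pt "-0.5 1 0 0" --pt "-0.24 0.75 0 0" --pt "0 0 0 0"

```text
clock: 77.13
eef_pos: [0.6097, 0.2013, 0.1721]
tool_rot: [-0.144, 0.99, 0.0, -0.001]
ft_force: [0.3, -0.7, 0.4]
grip_width: 0.0269
grasp_force: 59.2
```

apply_moves --pt "0 0 0.8 0" --pt "0 0 0.8 0" --pt "0 0 0.8 0" --pt "0 0 0.8 0" --pt "0 0 0 0"

```text
clock: 77.55
eef_pos: [0.6075, 0.1963, 0.1054]
tool_rot: [-0.142, 0.99, -0.001, -0.004]
ft_force: [-1.5, -0.7, 0.1]
grip_width: 0.0277
grasp_force: 59.1
```

apply_moves --pt "0 0 0 0" --pt "0 0 0 0" --pt "0 0 0 0" --pt "0 0 0 0" --pt "0 0 0 0"

```text
clock: 77.97
eef_pos: [0.6114, 0.1983, 0.1113]
tool_rot: [-0.142, 0.99, 0.0, 0.001]
ft_force: [-0.4, 0.4, 0.1]
grip_width: 0.0275
grasp_force: 59.1
```

```bash
python3 -c "
from h import *
p=tray(.170,.085,.2); plan(*p,.0885,106.4)"
```

```text
pos [0.6114 0.1983 0.1113] yaw 106.4 shift [-0.02 -0.01  1.14] turn/60 -0.001 j [ 0.31  0.61  0.19  1.15 -0.    0.03] w 0.0275 F [-0.4  0.4  0.1] t 78.0 axz [ 0.002  0.001 -1.   ]
```

apply_moves --pt "-0.02 0 0.4 0" --pt "0 0 0.4 0" --pt "0 0 0.2 0" --pt "0 0 0.1 0" --pt "0 0 0 0"

```text
clock: 78.38
eef_pos: [0.6111, 0.1983, 0.0878]
tool_rot: [-0.142, 0.99, -0.0, -0.0]
ft_force: [0.9, 0.9, 0.6]
grip_width: 0.0271
grasp_force: 59.2
```

apply_moves --pt "0 0 0 0" --pt "0 0 0 0" --pt "0 0 0 0" --pt "0 0 0 0" --pt "0 0 0 0"

```text
clock: 78.8
eef_pos: [0.611, 0.1983, 0.0878]
tool_rot: [-0.142, 0.99, -0.0, -0.0]
ft_force: [0.8, 0.4, -0.7]
grip_width: 0.0272
grasp_force: 59.1
```

apply_moves --pt "0 0 0 0" --pt "0 0 0 0" --pt "0 0 0 0" --pt "0 0 0 0" --pt "0 0 0 0" --claw 0.56

```text
clock: 79.22
eef_pos: [0.6111, 0.1983, 0.0881]
tool_rot: [-0.142, 0.99, -0.0, -0.0]
ft_force: [-0.4, 0.6, -0.2]
grip_width: 0.0376
grasp_force: 0.0
```

apply_moves --pt "0 0 -0.3 0" --pt "0 0 -0.7 0" --pt "0 0 -1 0" --pt "-0.5 0 -1 0" --pt "-0.5 0 -1 0"

```text
clock: 79.63
eef_pos: [0.6301, 0.2039, 0.1696]
tool_rot: [-0.142, 0.99, -0.0, -0.0]
ft_force: [0.4, 0.2, -0.2]
grip_width: 0.0376
grasp_force: 0.0
```

apply_moves --pt "0 -0.8 -1 0" --pt "0 -1 -1 0" --pt "0 -1 -0.5 0" --pt "0 -1 0 0" --pt "0 0 0 0"

```text
clock: 80.05
eef_pos: [0.6533, 0.1275, 0.2201]
tool_rot: [-0.14, 0.99, -0.001, 0.002]
ft_force: [-0.4, -0.8, -0.4]
grip_width: 0.0377
grasp_force: 0.0
```

```bash
python3 -c "
from h import *
c=cam('wrist','w12.png')
for n,x,r in(('w',.113,.023),('n',.169,.015)):
    for y in(.085,0,-.085):
        p=tray(x,y,.2); f=tiltfit(c,*p,.066,r); print(n,y,f[0][:2]-p,f, proj(c,[*p,.07]).round())
h=tray(-.05,0,.2); plan(*h,.25,16.4); print([(p.round(4).tolist(),int(a)) for p,a in table()])"
```

```text
w 0.085 [ 0.0005 -0.0006] (array([0.5578, 0.1816, 0.0632]), array([-1.3, -1.1]), np.float64(0.033)) [431. 115.]
w 0 [-0.0012  0.0012] (array([0.5801, 0.1018, 0.0635]), array([3.7, 3.6]), np.float64(0.031)) [306. 116.]
w -0.085 [0.0005 0.0077] (array([0.6058, 0.0268, 0.0856]), array([14.7, 51.8]), np.float64(0.321)) [180. 116.]
n 0.085 [0.0002 0.0012] (array([0.6112, 0.1992, 0.0638]), array([-1.5, -1.6]), np.float64(0.083)) [424. 196.]
n 0 [0.0001 0.001 ] (array([0.6351, 0.1175, 0.0619]), array([-0.7,  0.2]), np.float64(0.088)) [307. 197.]
n -0.085 [0.0029 0.0012] (array([0.6619, 0.0361, 0.0667]), array([2.2, 2.1]), np.float64(0.18)) [190. 197.]
pos [0.6525 0.1291 0.2192] yaw 106.2 shift [11.96 -0.41 -1.56] turn/60 1.497 j [ 0.2   0.59  0.45  1.43 -0.   -0.09] w 0.0379 F [ 0.6  0.1 -0.8] t 80.1 axz [ 0.002  0.    -1.   ]
[([0.6745, 0.037], 99), ([0.6159, 0.0229], 199)]
```

Five caps are good. The right wide cap's fit may be spoiled by shadow, so I'll recheck it by outline from closer to overhead.

apply_moves --pt "0 -1 0 0" --pt "0 -1 0 0" --pt "0 -1 0 0" --pt "0 -1 0 0" --pt "0 -0.2 0 0"

```text
clock: 80.57
eef_pos: [0.6756, 0.0486, 0.2175]
tool_rot: [-0.141, 0.99, -0.0, -0.0]
ft_force: [-0.3, 0.1, 0.3]
grip_width: 0.0376
grasp_force: 0.0
```

```bash
python3 -c "
from h import *
c=cam('wrist','w13.png')
p=tray(.113,-.085,.2)
for P,r in((p,.023),(tray(.169,-.085,.2),.015),(tray(.113,0,.2),.023)): print(P,fitcap(c,*P,.066,r),tiltfit(c,*P,.066,r))
h=tray(-.05,0,.2); plan(*h,.25,16.4)
# bottles: white band centroid in top view
t=cam('top'); g=t['image'][190:262,225:330]; b=(g.min(2)>125).astype(np.uint8); n,_,st,ce=cv2.connectedComponentsWithStats(b)
co,s=np.cos(CR[2]),np.sin(CR[2]);R=np.array([[co,s],[-s,co]])
for i in range(1,n):
    if st[i,4]>25: print(st[i],R@(pt(t,*(ce[i]+[225,190]),.093)[:2]-CR[:2])+[.2,-Y0])"
```

```text
[0.6053 0.0191] (array([0.6057, 0.0215, 0.0633]), np.float64(0.013)) (array([0.6053, 0.0209, 0.0634]), array([-3.9,  3.5]), np.float64(0.03))
[0.659  0.0349] (array([0.663 , 0.0352, 0.0647]), np.float64(0.028)) (array([0.6629, 0.0354, 0.0632]), array([-0.1,  2.3]), np.float64(0.178))
[0.5813 0.1006] (array([0.5805, 0.1019, 0.0635]), np.float64(0.017)) (array([0.5806, 0.1018, 0.0629]), array([-1.2, -0.7]), np.float64(0.031))
pos [0.6755 0.0492 0.2175] yaw 106.3 shift [11.95  3.77 -1.61] turn/60 1.498 j [ 0.07  0.62  0.5   1.45 -0.   -0.21] w 0.0373 F [ 0.1 -0.   0.2] t 80.6 axz [-0.001 -0.    -1.   ]
[  32    0   48   72 3164] [ 0.1044 -0.0261]
[  0  36   9  36 152] [0.0817 0.1399]
[25 57  6 14 66] [0.0491 0.0704]
[13 59 10 11 57] [0.0526 0.1001]
```

All six caps are flat and within 4 mm of their pocket centres. Now back to the handle.

apply_moves --pt "1 0.4 -0.4 0" --pt "1 0.4 -0.4 0" --pt "1 0.4 -0.4 0" --pt "1 0.4 -0.4 0" --pt "1 0.4 0 0" --claw 0.5

```text
clock: 81.08
eef_pos: [0.5674, 0.0627, 0.2518]
tool_rot: [-0.144, 0.99, 0.0, 0.001]
ft_force: [0.3, 0.9, 0.6]
grip_width: 0.0428
grasp_force: 0.0
```

apply_moves --pt "1 0.4 0 0" --pt "1 0.3 0 0" --pt "1 0.3 0 0" --pt "1 0.3 0 0" --pt "1 0.3 0 0"

```text
clock: 81.5
eef_pos: [0.4615, 0.0648, 0.2501]
tool_rot: [-0.144, 0.99, 0.0, -0.0]
ft_force: [-0.3, -0.1, 0.7]
grip_width: 0.0427
grasp_force: 0.0
```

apply_moves --pt "1 0.17 0 0" --pt "0.95 0 0 0" --pt "0 0 0 0.115" --pt "0 0 0 0.115" --pt "0 0 0 0.115"

```text
clock: 81.92
eef_pos: [0.4239, 0.0569, 0.2504]
tool_rot: [0.04, 0.999, 0.0, 0.0]
ft_force: [0.2, 0.8, -1.3]
grip_width: 0.0425
grasp_force: 0.0
```

apply_moves --pt "0 0 0 0.115" --pt "0 0 0 0.115" --pt "0 0 0 0.115" --pt "0 0 0 0.115" --pt "0 0 0 0.115"

```text
clock: 82.33
eef_pos: [0.4242, 0.057, 0.2502]
tool_rot: [0.334, 0.943, 0.0, -0.0]
ft_force: [0.3, 0.4, 0.1]
grip_width: 0.0428
grasp_force: 0.0
```

apply_moves --pt "0 0 0 0.115" --pt "0 0 0 0.115" --pt "0 0 0 0.115" --pt "0 0 0 0.115" --pt "0 0 0 0.115"

```text
clock: 82.75
eef_pos: [0.4242, 0.057, 0.2501]
tool_rot: [0.599, 0.801, 0.0, -0.0]
ft_force: [0.3, 0.4, 0.2]
grip_width: 0.0425
grasp_force: 0.0
```

apply_moves --pt "0 0 0 0" --pt "0 0 0 0" --pt "0 0 0 0" --pt "0 0 0 0" --pt "0 0 0 0"

```text
clock: 83.17
eef_pos: [0.4248, 0.0557, 0.2501]
tool_rot: [0.597, 0.803, 0.0, -0.0]
ft_force: [-0.5, 0.1, -0.2]
grip_width: 0.0425
grasp_force: 0.0
```

```bash
python3 -c "
from h import *
h=tray(-.05,0,.2);print(h); plan(*h,.083,16.4)
c=cam('wrist','w14.png'); h=cv2.cvtColor(c['image'],cv2.COLOR_BGR2HSV)
co,s=np.cos(CR[2]),np.sin(CR[2]);R=np.array([[co,s],[-s,co]])
m=((h[...,2]>185)&(h[...,1]>12)&(h[...,1]<60)).astype(np.uint8); n,_,st,ce=cv2.connectedComponentsWithStats(m)
for y in(.061,-.061): print(proj(c,[*tray(.042,y,.2),.093]).round(), c['image'][tuple(proj(c,[*tray(.042,y,.2),.093]).astype(int)[::-1].clip(0,[479,639]))])
for i in range(1,n):
    if 300<st[i,4]<15000: print(st[i],ce[i].round(),R@(pt(c,*ce[i],.093)[:2]-CR[:2])+[.2,-Y0])
v=[proj(c,[*tray(-.05,y,.2),.08]) for y in(.03,-.03)]; print('bar',v)
for p in v:
    if 0<p[1]<480: print(c['image'][int(p[1]),int(p[0])-16:int(p[0])+17:2].mean(1).round())"
```

```text
[0.4249 0.0545]
pos [0.4248 0.0557 0.2501] yaw 16.8 shift [-0.06 -0.01  8.36] turn/60 0.006 j [ 0.13  0.1  -0.17  1.3   0.    1.41] w 0.0425 F [-0.5  0.1 -0.2] t 83.2 axz [-0.  0. -1.]
[444. 143.] [217 226 223]
[427. 297.] [216 224 221]
[ 319  149   71  130 1414] [339. 212.] [-0.0312  0.0102]
bar [array([314.3182, 182.6232]), array([313.9131, 255.3921])]
[226. 225. 226. 226. 223. 218. 223. 226. 231.  97. 140. 178. 190. 186.
 174. 157. 231.]
[228. 223. 221. 225. 227. 228. 227. 225. 227. 132. 135. 181. 190. 186.
 169. 205. 234.]
```

Paper bands show at both predicted bottle centres. The bar sits a few mm further in than predicted, within the finger opening. I'll grip it and push.

apply_moves --pt "-0.05 0.2 1 0.006" --pt "0 0 1 0" --pt "0 0 1 0" --pt "0 0 1 0" --pt "0 0 1 0"

```text
clock: 83.63
eef_pos: [0.429, 0.0556, 0.1493]
tool_rot: [0.599, 0.8, 0.0, 0.0]
ft_force: [-0.1, -0.1, 0.3]
grip_width: 0.0425
grasp_force: 0.0
```

apply_moves --pt "0 0 1 0" --pt "0 0 1 0" --pt "0 0 0.9 0" --pt "0 0 0.4 0" --pt "0 0 0 0"

```text
clock: 84.05
eef_pos: [0.4274, 0.0554, 0.0824]
tool_rot: [0.6, 0.8, -0.001, -0.002]
ft_force: [-1.2, -0.4, 0.8]
grip_width: 0.0426
grasp_force: 0.0
```

apply_moves --pt "0 0 0 0" --pt "0 0 0 0" --pt "0 0 0 0" --pt "0 0 0 0" --pt "0 0 0 0" --claw 1

```text
clock: 84.47
eef_pos: [0.4302, 0.0558, 0.0854]
tool_rot: [0.6, 0.8, 0.001, 0.001]
ft_force: [-0.9, -0.1, 5.4]
grip_width: 0.0078
grasp_force: 58.8
```

```bash
python3 -c "
from h import *
h=tray(-.05,0,0);print(h); plan(*h,.083,16.4)"
```

```text
[0.6168 0.1111]
pos [0.4302 0.0558 0.0854] yaw 16.3 shift [0.03 9.73 0.15] turn/60 -0.001 j [ 0.13  0.27 -0.44  0.86 -0.    1.42] w 0.0078 F [-0.9 -0.1  5.4] t 84.5 axz [ 0.003  0.    -1.   ]
```

apply_moves --pt "0 0.1 0 0" --pt "0 0.2 0 0" --pt "0 0.3 0 0" --pt "0 0.35 0 0" --pt "0 0.35 0 0"

```text
clock: 84.88
eef_pos: [0.4545, 0.0629, 0.0854]
tool_rot: [0.6, 0.8, 0.0, 0.001]
ft_force: [-1.5, -1.2, 7.3]
grip_width: 0.0077
grasp_force: 59.1
```

apply_moves --pt "0 0.35 0 0" --pt "0 0.35 0 0" --pt "0 0.35 0 0" --pt "0 0.35 0 0" --pt "0 0.35 0 0"

```text
clock: 85.3
eef_pos: [0.4882, 0.0727, 0.0854]
tool_rot: [0.6, 0.8, 0.0, 0.001]
ft_force: [-1.5, -0.9, 7.7]
grip_width: 0.008
grasp_force: 59.1
```

apply_moves --pt "0 0.35 0 0" --pt "0 0.35 0 0" --pt "0 0.35 0 0" --pt "0 0.35 0 0" --pt "0 0.35 0 0"

```text
clock: 85.72
eef_pos: [0.5217, 0.0825, 0.0854]
tool_rot: [0.6, 0.8, 0.0, 0.001]
ft_force: [-1.2, -1.3, 7.7]
grip_width: 0.0083
grasp_force: 59.1
```

apply_moves --pt "0 0.35 0 0" --pt "0 0.35 0 0" --pt "0 0.35 0 0" --pt "0 0.35 0 0" --pt "0 0.35 0 0"

```text
clock: 86.13
eef_pos: [0.5553, 0.0922, 0.0854]
tool_rot: [0.6, 0.8, 0.0, 0.001]
ft_force: [-1.7, -0.7, 6.7]
grip_width: 0.0076
grasp_force: 59.0
```

apply_moves --pt "0 0.35 0 0" --pt "0 0.35 0 0" --pt "0 0.35 0 0" --pt "0 0.35 0 0" --pt "0 0.3 0 0"

```text
clock: 86.55
eef_pos: [0.588, 0.1018, 0.0854]
tool_rot: [0.6, 0.8, 0.0, 0.001]
ft_force: [-1.6, -1.6, 5.9]
grip_width: 0.0079
grasp_force: 58.9
```

apply_moves --pt "0 0.25 0 0" --pt "0 0.2 0 0" --pt "0 0.15 0 0" --pt "0 0.1 0 0" --pt "0 0.1 0 0"

```text
clock: 86.97
eef_pos: [0.6032, 0.1062, 0.0855]
tool_rot: [0.6, 0.8, 0.0, 0.001]
ft_force: [-2.2, -1.9, 6.9]
grip_width: 0.0078
grasp_force: 58.9
```

```bash
python3 -c "
from h import *
h=tray(-.05,0,0); plan(*h,.083,16.4)"
```

```text
pos [0.6032 0.1062 0.0855] yaw 16.3 shift [0.05 0.72 0.12] turn/60 -0.002 j [ 0.17  0.57  0.06  1.05 -0.    1.46] w 0.0078 F [-2.2 -1.9  6.9] t 87.0 axz [ 0.001 -0.001 -1.   ]
```

apply_moves --pt "0 0.15 0 0" --pt "0 0.15 0 0" --pt "0 0.15 0 0" --pt "0 0.15 0 0" --pt "0 0.1 0 0"

```text
clock: 87.38
eef_pos: [0.6167, 0.1101, 0.0855]
tool_rot: [0.6, 0.8, 0.0, 0.001]
ft_force: [-1.8, -1.3, 5.5]
grip_width: 0.0078
grasp_force: 58.9
```

apply_moves --pt "0 0.1 0 0" --pt "0 0.1 0 0" --pt "0 0.1 0 0" --pt "0 0 0 0" --pt "0 0 0 0"

```text
clock: 87.8
eef_pos: [0.6178, 0.1104, 0.0854]
tool_rot: [0.6, 0.8, -0.004, -0.002]
ft_force: [-13.9, -4.2, 13.5]
grip_width: 0.0079
grasp_force: 60.0
```

apply_moves --pt "0 0.1 0 0" --pt "0 0.1 0 0" --pt "0 0.1 0 0" --pt "0 0 0 0" --pt "0 0 0 0"

```text
clock: 88.22
eef_pos: [0.618, 0.1105, 0.0853]
tool_rot: [0.6, 0.8, -0.008, -0.006]
ft_force: [-26.1, -8.0, 24.4]
grip_width: 0.0079
grasp_force: 61.3
```

The tray is on its stop. I'll ease off, release and retreat.

apply_moves --pt "0 -0.2 0 0" --pt "0 -0.2 0 0" --pt "0 0 0 0" --pt "0 0 0 0" --pt "0 0 0 0"

```text
clock: 88.63
eef_pos: [0.6177, 0.1104, 0.0854]
tool_rot: [0.6, 0.8, -0.002, -0.001]
ft_force: [-7.9, -2.9, 11.7]
grip_width: 0.0076
grasp_force: 60.0
```

apply_moves --pt "0 0 0 0" --pt "0 0 0 0" --pt "0 0 0 0" --pt "0 0 0 0" --pt "0 0 0 0" --claw 0.5

```text
clock: 89.05
eef_pos: [0.6137, 0.1099, 0.0826]
tool_rot: [0.6, 0.8, -0.005, -0.004]
ft_force: [-15.6, -5.5, 7.3]
grip_width: 0.0427
grasp_force: 0.0
```

apply_moves --pt "0 0 -0.3 0" --pt "0 0 -0.7 0" --pt "0 0 -1 0" --pt "0 0 -1 0" --pt "0 0 -1 0"

```text
clock: 89.47
eef_pos: [0.62, 0.1116, 0.1644]
tool_rot: [0.6, 0.8, -0.0, -0.0]
ft_force: [0.1, -0.3, -0.2]
grip_width: 0.0425
grasp_force: 0.0
```

apply_moves --pt "0 -1 -1 0" --pt "0 -1 -1 0" --pt "0 -1 -1 0" --pt "0 -1 0 0" --pt "0 -1 0 0"

```text
clock: 89.88
eef_pos: [0.5245, 0.0835, 0.2257]
tool_rot: [0.6, 0.8, 0.002, 0.001]
ft_force: [-0.5, -1.1, -0.5]
grip_width: 0.043
grasp_force: 0.0
```

apply_moves --pt "0 -1 0 0" --pt "0 -1 0 0" --pt "0 0 0 0" --pt "0 0 0 0" --pt "0 0 0 0"

```text
clock: 90.3
eef_pos: [0.4865, 0.0724, 0.2244]
tool_rot: [0.6, 0.8, 0.001, 0.001]
ft_force: [0.7, -0.7, -0.1]
grip_width: 0.0427
grasp_force: 0.0
```

```bash
python3 -c "
from h import *
c=cam('wrist','wF.png'); plan(.5,.1,.2)
g=c['image'].mean(2)
for y in(.03,-.03):
    p=proj(c,[*tray(-.05,y,0),.08]); p2=proj(c,[*tray(-.04,y,0),.08]); print(p,p2,g[int(p[1]),int(p[0])-24:int(p[0])+25:3].round() if 0<p[1]<480 and 24<p[0]<610 else '')
print(table())"
```

```text
pos [0.4866 0.0725 0.2242] yaw 16.3 shift [1.13 1.03 1.21] turn/60 None j [ 0.15  0.24 -0.07  1.26  0.    1.43] w 0.0428 F [ 0.6 -0.3  0.6] t 90.3 axz [ 0.001  0.    -1.   ]
[507.1472 186.4055] [521.4395 186.3491] [105. 106. 106. 101. 107. 109.  57.  87. 131. 158. 166. 107.  74.  32.
  32.  34.  33.]
[494.7017 265.4449] [508.0488 265.4196] [108. 102. 106. 106. 102. 105.  59.  81. 131. 160. 167. 107.  51.  32.
  34.  35.  34.]
[]
```

```bash
python3 -c "
from h import *
print(bot.job_done())"
```

```text
the job is handed in; nothing more can be done
None
```

The job is handed in: both bottles are in the trough, all six caps are flat in pockets of their size, and the tray is pushed fully home. I measured the caps before closing the tray and did not look inside it afterwards.

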